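Bond two courses of beech blocks and hold them down with the drilled plate

ROBOT

A 6-joint arm with a two-finger parallel gripper is mounted at the origin on the work surface. World frame = base frame: x ahead of the robot, y to its left, z up, the work surface at z = 0. Lengths are in m, angles in rad, forces in N, time in s.
With the tool pointing down it reaches from about 0.25 to 0.775 m from the base axis. Payload 4 kg.
Tool frame: the origin (TCP) lies midway between the tips of the shut fingers; the grasp point (between the pads) lies 19 mm behind it; z points along the fingers, y is the direction in which the jaws open and shut (so a half turn about z gives the same grasp; the last joint's range is limited). The gripper opens to 94 mm and grips with 3 to 60 N. Pads are 16 mm wide; open, the fingers measure 119 mm over their backs; the gripper's body (75 mm by 177 mm) begins 78 mm behind the grasp point.
Start: joints at [-1.349, 0.087, 1.371, -0, 1.684, -0.103], TCP at [0.176, -0.521, 0.176] pointing down, gripper open.
Joint ranges: [-3.1, 3.1], [-0.76, 2.03], [0.27, 2.55], [-1.08, 4.22], [0.17, 2.65], [-2.57, 2.57]. Speed limits (rad/s): [2.79, 2.79, 3.14, 3.14, 3.14, 3.14].

INTERFACE

Orientations are given as [roll, pitch, yaw] about the fixed x, y, z axes, in that order (R = Rz(yaw) Ry(pitch) Rx(roll)).
In Python, from bench import robot gives the robot as it stands.
- The arm moves only by the tool carry_out, never from a script. Its argument "deltas" is text: rows parted by semicolons, each of 7 numbers parted by spaces: the shift along the tool's x, y, z in mm, then the turn, a rotation vector about the tool's x, y, z in rad, then the closure, from 0 (fully open) to 1 (shut). A call has exactly 8 rows; each row is the pose to reach, as a shift and turn from the pose commanded when the call began, along the tool's axes at that moment; what a row does not reach only later rows make up. A row lasts 1/12 s, in which the tool goes at most 41.7 mm and 7.16 degrees, less where a joint would pass 70% of its speed; a pose out of reach is approached as far as the arm can. A call with a gripper value outside its range is refused whole. The fingers move at their own pace and stop on an object; the grip force is fixed at half the most. Time passes only in rows, so rows that repeat a pose let the fingers close, or fill a call up. It gives the time, the measured TCP pose, the force and the opening at its end, in the units of the state.
- robot.get_obs(): the state, without advancing time (a new reading comes with each control period).
- robot.snapshot(name): name is "scene" or "top" or "wrist"; returns a dict with "pixels" (384x512x3 uint8, red, green, blue), "range_z" (384x512 float32, m along the optical axis (not along the pixel's ray), 0 where there is no reading), "camera_matrix" (3x3 intrinsics, pixels), "k1" (the pictures are not rectified: a ray, as slopes to the right and down, at radius r is drawn at 1 + k1 r^2 times it, then the intrinsics apply), "rvec" (rotation vector, rad) and "tvec" (3), from world to camera coordinates, as OpenCV has them. Camera axes: x right, y down, z forward; pixel columns grow to the right and rows downward; lengths in m; the calibration is good to about 2 mm. A picture is of the moment at which its call begins.
- robot.close_job(): hands the job in, once; it reports no verdict.
Trained networks look in a picture, given as the dict that the camera call returned (one of the last four; its "shot" number tells which), for a name from the list of things; names that differ only in an ending like _2 or _b are one class to them, and where a whole thing is asked for, a point or a joint stands for the part that bears it (a point fixed in the world has none). Each returns a list of dicts, best first, with "p" (0 to 1); they miss things now and then, are a little off and sometimes report something else, mostly with a low value. They report only what shows in the picture. A call takes as long as a camera call. They do not tell look-alikes from the thing itself.
- robot.look_for(picture, thing): "at" ([x, y, z] in m, in the coordinates of the camera as it stood for that picture, good to about 4 mm: the middle of the surface that is visible of it).
- robot.place_of(picture, thing): "at" ([x, y, z] in m, in the coordinates of the camera as it stood for that picture, good to about 4 mm: a listed point, or the origin of a listed thing).
The state is a dict: "time": time; "joint_positions": joint angles; "qvel": joint speeds; "joint_torque": joint torques, N m; "tool_pos": TCP position; "ee_rot": TCP orientation; "wrist_force": force on the tool from outside, world axes, zero at the start; "wrist_torque": the same for the moment, N m; "width": finger opening in m.
Only numpy, scipy, OpenCV 4.12 (cv2) and the standard library are available. Lean on these libraries where they do the work, as an engineer would, in place of code of your own. Each camera call takes 0.05 s, during which the arm holds its last target.

TASK

Build the beech blocks on the base board into two straight courses of brick bond: leave the long block already laid where it is and close a short block up to its free end (towards the bare part of the board), then on top lay the other long block across that joint and the other short block beside it, so that both courses end up flush, joints closed to a few millimetres. Then hold the stack down: slip the drilled plate over the upright rod and lower it, level and square to the rows, until it rests on the top course, not letting it fall down the rod. Leave the tin, the rubber heel, the shoe last and the hammer where they are, and let go of everything.

Things in the scene. Friction and masses are not known exactly. Their poses are not given: they have to be found in the camera images.
- full_a_c (a point): Long block already laid flat on the base board, 90 x 44 x 32 mm (x, y, z). Pale beech, sanded, sharp-edged. Point at its centre, 16 mm above its underside; x runs along its 90 mm length and points towards the bare end of the board where the row is to be continued, z up.
- full_b_c (a point): The other long block, same 90 x 44 x 32 mm, 90 g. It starts lying on the sloped tray, its length up the slope (35 degrees), foot end against the tray's lip. Point at its centre; x along the length (up the slope at the start), y across the 44 mm width, z normal to its 90 x 44 mm faces (square to the slope at the start).
- half_a_c (a point): Short block 44 x 44 x 32 mm (x, y, z), 44 g, same beech. It starts on the sloped tray beside the long one, against the lip, tilted 35 degrees like it. Point at its centre; z is normal to its square faces, x up the slope at the start. The two short blocks are interchangeable.
- half_b_c (a point): Short block 44 x 44 x 32 mm, 44 g, same beech. It starts flat on the bench among the tin and the heel. Point at its centre, 16 mm above its underside, z up.
- plate_grip (a point): Centre of the grip rib, 50 (x) x 20 (y) x 30 mm high, on a T-shaped bare aluminium plate 12 mm thick, 0.4 kg, flat on the bench; 27 mm above its underside, z up, nearly above the centre of mass. Broad part: from 45 mm behind this point (-x) to 25 mm ahead, 140 mm wide; then a tongue 34 mm wide to 91 mm ahead. On the stack its x is parallel to the base board's x, tongue to the rod.
- plate_hole (a point): Centre of the through hole (14 mm diameter) in the plate's tongue, at the level of the plate's underside; 70 mm along +x from the rib's centre. Same axes as the plate.
- base_row (a point): Fixed plywood board 140 (x) x 170 (y) x 15 mm. Point on its upper face, 15 mm above the bench, below the centre line of the rows and the middle of their 136 mm length; the board reaches 45 mm to -x, 95 mm to +x, 85 mm either way in y. Rows run along y; the laid block covers the -y end; x points to the rod, z up.
- rod_tip (a point): Tip of the fixed upright steel rod, 10 mm diameter, tapering to 4 mm over its last 10 mm; tip 120 mm above the board's face, rod 75 mm to +x of the rows' centre line (board's axes). A flat steel foot 22 x 60 x 4 mm lies round its bottom.
- rack: Fixed dark steel tray, 240 mm wide (y), sloping up 35 degrees towards its +x; origin on the bench about below the long block's centre. The blocks rest against its low front lip (10 mm proud of the slope, 28 mm to -x of the origin, 30 mm above the bench). Uprights 8 mm thick, 124 mm either side, carry the rail.
- rack_rail (a point): Middle of the fixed round steel rail, 12 mm diameter, that runs along the rack's y over the blocks, 182 mm above the bench and 38 mm to +x of the rack's origin. It bars a gripper that comes straight down; one that comes square to the slope (35 degrees from vertical, leaning back towards -x of the rack) passes.
- tin: Bystander: closed steel tin, 54 mm diameter, 75 mm high, upright; origin at the centre of its underside.
- heel: Bystander: black rubber heel block, tapering in steps, 52 x 46 mm at the foot, 40 mm high; origin at the centre of its underside.
- last: Bystander: wooden shoe last, about 216 x 72 x 122 mm; origin under its middle, toe to +x.
- hammer: Bystander: hammer lying on the bench, handle to its -x; origin at its underside.
There are look-alikes about, which are no part of the job. What is shaped like the part that bears full_a_c but pink is not meant. What is shaped like the part that bears half_b_c but green is not meant.

How it is judged:
By the outcome, as a careful person would: the job done as asked, in the order asked, and still so for the second after the job is handed in, with the robot touching nothing.
It also fails if it takes over 72 s, if anything falls off the work surface, if the arm or the gripper's body presses on something with over 40 N, if the wrist force passes 120 N, or if a joint passes its speed limit or range.

## Working session

There is one attempt and no reset: what is moved stays moved. The work goes in short steps, Python scripts to look and compute and a tool call to move; the robot and the scene stay as the last step left them, time stands still between calls to the robot, and variables do not carry over. Pictures are saved under pics/ and viewed, and the job is handed in when it is done.

Besides the shell and the picture viewer there is one more tool, called after "Emit:" as name(argument=value, ...) on one line, values as JSON. carry_out: Moves the arm, as the interface text tells. Its arguments: {"type":"object","properties":{"deltas":{"type":"string"}},"required":["deltas"]}

```bash
ls -la; mkdir -p pics; cat > h.py <<'E'
import numpy as np, cv2, json
from scipy.spatial.transform import Rotation as R
from bench import robot
def save(s,n): cv2.imwrite(f'pics/{n}.png', cv2.cvtColor(s['pixels'],cv2.COLOR_RGB2BGR))
def ext(s):
    Rm=cv2.Rodrigues(np.array(s['rvec'],float))[0]; return Rm,np.array(s['tvec'],float).ravel()
def c2w(s,p):
    Rm,t=ext(s); return (np.asarray(p)-t)@Rm
def cloud(s):
    K=np.array(s['camera_matrix']); k1=float(s['k1']); h,w=s['range_z'].shape
    u,v=np.meshgrid(np.arange(w),np.arange(h))
    pts=np.stack([u.ravel(),v.ravel()],1).astype(np.float64)[:,None]
    n=cv2.undistortPoints(pts,K,np.array([k1,0,0,0.]))[:,0]
    z=s['range_z'].ravel().astype(float)
    P=np.stack([n[:,0]*z,n[:,1]*z,z],1); W=c2w(s,P); W[z<=0]=np.nan
    return W.reshape(h,w,3)
def proj(s,p):
    return cv2.projectPoints(np.atleast_2d(np.asarray(p,float)),np.array(s['rvec'],float),np.array(s['tvec'],float),np.array(s['camera_matrix']),np.array([float(s['k1']),0,0,0]))[0][:,0]
E
python3 - <<'E'
from h import *
o=robot.get_obs(); print({k:np.round(v,4).tolist() for k,v in o.items()})
for n in ['scene','top','wrist']:
    s=robot.snapshot(n); save(s,n+'0'); np.savez(f'{n}0.npz',**{k:s[k] for k in s})
    print(n,s['k1'],s['rvec'],s['tvec'],np.array(s['camera_matrix']).tolist(),s['shot'])
    if n!='wrist':
        for t in ['full_a_c','half_b_c','plate_grip','plate_hole','base_row','rod_tip','rack','rack_rail','tin','heel','last','hammer']:
            r=robot.place_of(s,t); print(t,[(round(d['p'],2),np.round(c2w(s,d['at']),4).tolist()) for d in r])
print(robot.get_obs()['time'])
E
```

```text
total 12
drwxr-xr-x  3 agent agent 4096 Dec  6 15:12 .
drwxr-xr-x 23 root  root  4096 Dec  6 15:12 ..
drwxr-xr-x  2 agent agent 4096 Dec  6 15:12 pics
{'time': 0.0, 'joint_positions': [-1.3491, 0.0879, 1.3723, -0.0, 1.6836, -0.1031], 'qvel': [-0.0014, 0.0005, -0.0005, -0.0017, 0.0018, -0.0006], 'joint_torque': [0.0005, -34.0181, -30.2424, 0.0717, 0.033, -0.0002], 'tool_pos': [0.1753, -0.5206, 0.1745], 'ee_rot': [-3.1394, -0.0002, 0.3248], 'wrist_force': [0.9924, -0.2249, 0.139], 'wrist_torque': [-0.0342, -0.0142, 0.0105], 'width': 0.094}
scene 0.009599843403792637 [ 0.67782475  2.45391941 -1.33388576] [ 0.4601118  -0.01830212  1.45437125] [[362.23506478975867, 0.0, 252.8592813963491], [0.0, 362.23506478975867, 192.01723784914094], [0.0, 0.0, 1.0]] 1
full_a_c [(0.69, [0.4866, -0.3394, 0.031]), (0.44, [0.3544, -0.3172, 0.0156])]
half_b_c [(0.68, [0.4485, -0.0958, 0.0157]), (0.61, [0.3455, -0.087, 0.0136])]
plate_grip [(0.69, [0.6428, 0.0173, 0.0282])]
plate_hole [(0.62, [0.715, 0.0019, -0.0033])]
base_row [(0.87, [0.4929, -0.3116, 0.0184])]
rod_tip [(0.67, [0.5686, -0.3238, 0.1336]), (
[... 698 characters left out ...]
e_hole [(0.6, [0.7119, -0.0037, 0.003])]
base_row [(0.88, [0.4959, -0.3129, 0.0156])]
rod_tip [(0.59, [0.5703, -0.3253, 0.1348]), (0.47, [0.5383, 0.3277, -0.0008])]
rack [(0.86, [0.5377, 0.3248, -0.0042])]
rack_rail [(0.81, [0.5745, 0.3339, 0.1834])]
tin [(0.59, [0.4381, -0.0036, -0.0011]), (0.32, [0.4986, -0.3108, 0.0152])]
heel [(0.57, [0.4517, 0.1008, 0.0]), (0.47, [0.5237, 0.2732, 0.0606])]
last [(0.57, [0.3528, -0.5217, -0.0029])]
hammer [(0.84, [0.3767, 0.488, -0.0017])]
wrist -0.0628225238583064 [-2.3500315   1.68583343  0.24850233] [-0.5506824  -0.03056045  0.39195387] [[319.0491218394612, 0.0, 256.08121835944786], [0.0, 319.0491218394612, 193.48280712300866], [0.0, 0.0, 1.0]] 3
1.35
```

View images.

View pics/scene0.png

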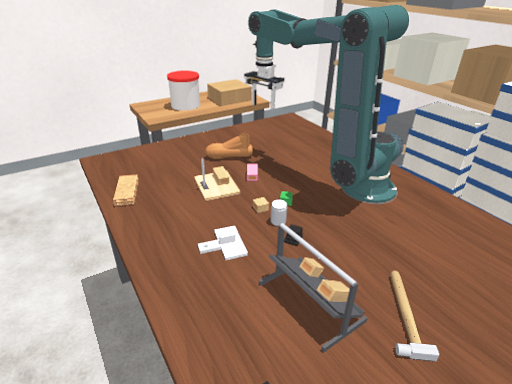

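View pics/top0.png

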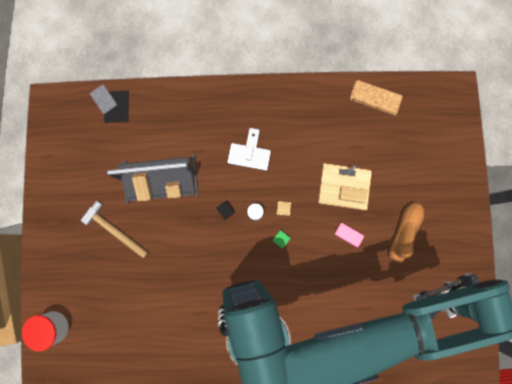

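View pics/wrist0.png

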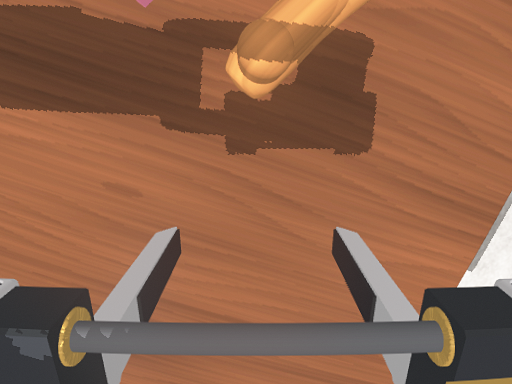

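```bash
cat >> h.py <<'E'
def load(n):
    d=np.load(n+'.npz'); return {k:d[k] for k in d.files}
def rect(P):
    r=cv2.minAreaRect((P[:,:2]*1000).astype(np.float32)); return np.round(r[0],1),np.round(r[1],1),round(r[2],1)
E
python3 - <<'E'
from h import *
for n in ['top0','scene0']:
    s=load(n); W=cloud(s); px=s['pixels'].astype(int)
    def sel(c,rad,zlo,zhi):
        m=(np.hypot(W[...,0]-c[0],W[...,1]-c[1])<rad)&(W[...,2]>zlo)&(W[...,2]<zhi); return m
    for nm,c,rad,zlo,zhi in [('half_b',(.449,-.10),.05,.022,.045),('green',(.342,-.09),.05,.022,.045),('pink',(.354,-.32),.07,.022,.045),('full_a',(.487,-.339),.07,.035,.06),('board',(.515,-.311),.14,.008,.024),('tin',(.437,0),.05,.05,.09),('heel',(.45,.104),.05,.02,.06),('rib',(.643,.015),.06,.03,.06),('plate',(.643,.015),.12,.006,.025)]:
        m=sel(c,rad,zlo,zhi); P=W[m]
        if len(P)<5: print(n,nm,len(P)); continue
        print(n,nm,len(P),'z',np.round(np.median(P[:,2])*1000,1),*rect(P),px[m].mean(0).round())
E
```

```text
top0 half_b 167 z 32.6 [ 447.6 -100.2] [43.7 44. ] 81.7 [230. 194. 133.]
top0 green 157 z 33.2 [342.8 -87.4] [41.9 43.5] 51.2 [ 70. 163.  86.]
top0 pink 350 z 33.1 [ 351.9 -320.7] [89.4 44.5] 57.8 [251. 180. 212.]
top0 full_a 344 z 48.3 [ 486.2 -338.4] [88.9 44.4] 79.3 [233. 197. 136.]
top0 board 1571 z 16.4 [ 514.4 -321.6] [252.2 271.2] 69.3 [235. 211. 157.]
top0 tin 201 z 75.5 [436.1  -2. ] [51.3 51.1] 74.6 [244. 243. 244.]
top0 heel 159 z 39.8 [446.6 100.9] [46.9 42.5] 34.9 [52. 47. 45.]
top0 rib 87 z 43.3 [644.4  13. ] [19.6 50.3] 78.1 [246. 246. 247.]
top0 plate 1033 z 12.8 [644.3  16.3] [226.8 227.5] 68.7 [226. 218. 214.]
scene0 half_b 108 z 29.5 [450.  -94.8] [46.1 45.6] 82.6 [225. 198. 145.]
scene0 green 96 z 29.5 [346.3 -83. ] [48.6 41.1] 54.2 [ 73. 166.  91.]
scene0 pink 121 z 29.6 [ 353.4 -315.4] [95.2 38.3] 59.6 [248. 185. 215.]
scene0 full_a 155 z 44.3 [ 489.4 -333.6] [94.6 46. ] 78.7 [225. 198. 145.]
scene0 board 675 z 13.1 [ 484.4 -306.2] [175.5 215.3] 80.8 [238. 223. 183.]
scene0 tin 190 z 71.2 [439.7   3.7] [51.  52.8] 1.7 [212. 212. 215.]
scene0 heel 107 z 38.2 [448.2 104.6] [49.5 41. ] 35.7 [72. 71. 71.]
scene0 rib 101 z 39.2 [647.3  17.7] [24.1 48.1] 77.0 [234. 235. 237.]
scene0 plate 700 z 10.5 [669.1  12. ] [141.8 135.8] 78.1 [245. 246. 247.]
```

```bash
python3 - <<'E'
from h import *
s=load('top0'); W=cloud(s); px=s['pixels'].astype(int)
def rep(nm,m):
    P=W[m]; print(nm,len(P),'z',np.round(np.percentile(P[:,2],[5,50,95])*1000,1),*rect(P))
X,Y,Z=W[...,0],W[...,1],W[...,2]
yaw=np.radians(-10.7); ax=np.array([np.cos(yaw),np.sin(yaw)]); ay=np.array([-ax[1],ax[0]])
d=np.stack([X-.4905,Y+.3158],-1); bx=d@ax; by=d@ay
near=(abs(bx-.025)<.1)&(abs(by)<.1)
m=near&(Z>.010)&(Z<.022); rep('board',m)
print('board bx',np.percentile(bx[m],[0.5,99.5])*1000,'by',np.percentile(by[m],[0.5,99.5])*1000)
m=near&(Z>.06); rep('rod',m); print(np.round(np.c_[bx[m],by[m],Z[m]]*1000,1)[:20])
# plate
near=(np.hypot(X-.66,Y-.01)<.11); m=near&(Z>.007)&(Z<.02); rep('plate',m); 
py=np.radians(-11.9); a=np.array([np.cos(py),np.sin(py)]); b=np.array([-a[1],a[0]])
d=np.stack([X-.6444,Y-.0130],-1); qx=d@a; qy=d@b
br=m&(qx<.02); print('broad',np.percentile(qx[br],[.5])*1000,np.percentile(qy[br],[.5,99.5])*1000,rect(W[br]))
t=m&(qx>.032); print('tongue',np.percentile(qx[t],[99.5])*1000,np.percentile(qy[t],[.5,99.5])*1000,rect(W[t]))
# rack blocks
beech=(px[...,0]>190)&(px[...,2]<170)&(px[...,0]-px[...,2]>50)&(X>.4)&(X<.7)&(Y>.2)&(Y<.45)&(Z>.03)
n,lab=cv2.connectedComponents(beech.astype(np.uint8))
for i in range(1,n):
    P=W[lab==i]
    if len(P)<40: continue
    c=P.mean(0); u,sv,vt=np.linalg.svd(P-c); print(i,len(P),c.round(4),'normal',vt[2].round(3),'long',vt[0].round(3),sv.round(3), np.abs((P-c)@vt[2]).max())
rail=(abs(X-.575)<.04)&(abs(Y-.333)<.14)&(Z>.165)
P=W[rail]; c=P.mean(0); vt=np.linalg.svd(P-c)[2]; print('rail',c,vt[0], P[:,1].min(),P[:,1].max())
E
```

```text
board 1411 z [11.7 16.6 20.7] [ 508.6 -321.9] [180.4 179. ] 80.0
board bx [-42.87958845  96.99330818] by [-80.41084138  87.24869089]
rod 23 z [ 68.8 110.3 137.2] [ 567.1 -324. ] [7.8 7.4] 70.5
[[ 80.7   6.7 129.6]
 [ 79.    5.5 140.1]
 [ 80.5   8.8 109.4]
 [ 76.8   9.5 129.8]
 [ 75.7   7.8 137.7]
 [ 77.2   3.7 132.9]
 [ 78.7   9.8  99.6]
 [ 75.1  10.4 119.6]
 [ 74.8   7.9 123.7]
 [ 74.4   5.5 128.1]
 [ 74.8   2.5 129.1]
 [ 78.    9.7  83.9]
 [ 75.    9.8 101.6]
 [ 73.7   8.1 110.3]
 [ 73.5   5.6 114. ]
 [ 73.5   2.8 116.5]
 [ 77.1   9.8  68.5]
 [ 75.5   8.5  79.6]
 [ 73.4   7.7  93. ]
 [ 73.3   4.9  95.7]]
plate 908 z [ 7.8 13.3 18.2] [658.7  14.6] [207.7 200.8] 73.1
broad [-82.0761369] [-85.34868163  87.6513059 ] (array([611. ,  24.2]), array([198.5, 109.6]), 78.2)
tongue [111.60749089] [-97.99967959 103.29767855] (array([7.169e+02, 4.000e-01]), array([209. ,  81.2]), 79.2)
1 299 [0.5234 0.3779 0.0845] normal [-0.56  -0.02   0.828] long [-0.826 -0.058 -0.56 ] [0.443 0.211 0.045] 0.008285074653781923
2 141 [0.5119 0.2729 0.0711] normal [-0.541 -0.044  0.84 ] long [-0.83  -0.134 -0.541] [0.151 0.141 0.031] 0.011294204894499872
rail [0.57163136 0.32984637 0.18723173] [-6.78196269e-02  9.97697180e-01  9.14261854e-04] 0.20353765051526282 0.4600348302385735
```

```bash
cat >> h.py <<'E'
import os
def getcmd():
    if os.path.exists('cmd.json'):
        c=json.load(open('cmd.json')); return np.array(c['p']),R.from_quat(c['q'])
    return np.array([.176,-.521,.176]),R.from_euler('xyz',[np.pi,0,.3248])
def setcmd(p,r): json.dump(dict(p=list(map(float,p)),q=r.as_quat().tolist()),open('cmd.json','w'))
def down(yawdeg): return R.from_euler('xyz',[np.pi,0,np.radians(yawdeg)])
def delta(p,r):
    p0,r0=getcmd(); d=r0.inv().apply(np.asarray(p)-p0)*1000; v=(r0.inv()*r).as_rotvec()
    print('DELTA mm',d.round(1),'rot',v.round(4),'| rows lin %.1f ang %.1f'%(np.linalg.norm(d)/41.7,np.degrees(np.linalg.norm(v))/7.16))
def applied(row):
    """record that the last call ended at this row (as sent)"""
    p0,r0=getcmd(); d=np.array(row[:3])/1000; setcmd(p0+r0.apply(d),r0*R.from_rotvec(row[3:6]))
    o=robot.get_obs(); p,r=getcmd()
    print('cmd',p.round(4),np.degrees(r.as_euler('xyz')).round(2),'meas',np.round(o['tool_pos'],4),np.degrees(o['ee_rot']).round(2),'t',round(o['time'],2),'F',np.round(o['wrist_force'],1),'w',round(o['width'],4),'q',np.round(o['joint_positions'],2))
E
python3 - <<'E'
from h import *
c=np.array([.4476,-.1002]); a=np.radians(81.7); u=np.array([np.cos(a),np.sin(a)])
print(c+u*.01)
s=load('wrist0'); Rm,t=ext(s); C=-Rm.T@t; o=robot.get_obs(); r=R.from_euler('xyz',o['ee_rot']); print('cam in tool',r.inv().apply(C-o['tool_pos']).round(4),'axes', (r.inv().as_matrix()@Rm.T).round(3).tolist())
delta([.4490,-.0903,.176],down(81.7))
E
```

```text
[ 0.44904356 -0.09030474]
cam in tool [ 0.0851  0.0003 -0.2087] axes [[0.002, -0.957, -0.289], [1.0, 0.001, 0.001], [-0.001, -0.289, 0.957]]
DELTA mm [ 396.2 -321.1   -0. ] rot [ 0.      0.     -1.1011] | rows lin 12.2 ang 8.8
```

Emit:
carry_out(deltas="31 -25 0 0 0 -0.1 0.2; 62 -50 0 0 0 -0.2 0.3; 93 -75 0 0 0 -0.3 0.3; 124 -100 0 0 0 -0.4 0.3; 155 -125 0 0 0 -0.5 0.3; 186 -150 0 0 0 -0.6 0.3; 217 -175 0 0 0 -0.7 0.3; 248 -200 0 0 0 -0.8 0.3")

```text
time: 2.02
tool_pos: [0.3473, -0.2509, 0.176]
ee_rot: [3.141, 0.0, 1.129]
wrist_force: [0.6, -0.1, 0.3]
width: 0.0659
```

```bash
python3 - <<'E'
from h import *
applied([248,-200,0,0,0,-.8])
delta([.4490,-.0903,.150],down(81.7))
E
```

```text
cmd [ 0.3472 -0.2523  0.176 ] [180.     0.    64.45] meas [ 0.3473 -0.2509  0.176 ] [1.7994e+02 2.0000e-02 6.4700e+01] t 2.02 F [ 0.6 -0.1  0.3] w 0.0659 q [-0.76 -0.19  1.63  0.    1.7  -0.32]
DELTA mm [190.1  21.9  26. ] rot [-0.      0.     -0.3011] | rows lin 4.6 ang 2.4
```

Emit:
carry_out(deltas="38 4 5 0 0 -0.06 0.3; 76 9 10 0 0 -0.12 0.3; 114 13 15 0 0 -0.18 0.3; 152 17 20 0 0 -0.24 0.3; 175 20 24 0 0 -0.28 0.3; 190 22 26 0 0 -0.301 0.3; 190 22 26 0 0 -0.301 0.3; 190 22 26 0 0 -0.301 0.3")

```text
time: 2.68
tool_pos: [0.4485, -0.0903, 0.1496]
ee_rot: [-3.141, 0.001, 1.427]
wrist_force: [0.4, -0.0, 0.6]
width: 0.0659
```

```bash
python3 - <<'E'
from h import *
applied([190,22,26,0,0,-.301])
s=robot.snapshot('wrist'); save(s,'wrist1'); np.savez('wrist1.npz',**s)
W=cloud(s); X,Y,Z=[W[...,i] for i in range(3)]
m=(np.hypot(X-.449,Y+.1)<.05)&(Z>.024)&(Z<.045); n,lab=cv2.connectedComponents(m.astype(np.uint8))
for i in range(1,n):
    if (lab==i).sum()>100: print((lab==i).sum(),np.median(Z[lab==i]),*rect(W[lab==i]))
o=robot.get_obs(); print(o['tool_pos'], proj(s,[[.449,-.1,.032]]),robot.get_obs()['tool_pos'])
E
```

```text
cmd [ 0.449  -0.0904  0.15  ] [180.     0.    81.69] meas [ 0.4485 -0.0903  0.1496] [-1.7997e+02  4.0000e-02  8.1770e+01] t 2.68 F [ 0.4 -0.   0.6] w 0.0659 q [-0.32 -0.11  1.62 -0.    1.63 -0.18]
1672 0.03170496731211263 [449.4 -99.6] [44.2 43.6] 83.0
[ 0.44833231 -0.09103503  0.14977481] [[257.41384595 189.24103472]] [ 0.44833231 -0.09103503  0.14977481]
```

View pics/wrist1.png

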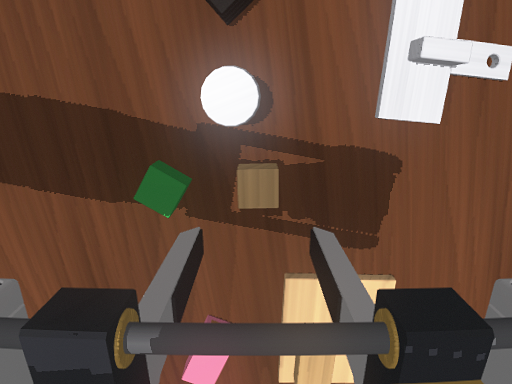

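```bash
python3 - <<'E'
from h import *
delta([.4507,-.0897,.006],down(82.5))
E
```

```text
DELTA mm [  0.9   1.6 144. ] rot [-0.      0.     -0.0141] | rows lin 3.5 ang 0.1
```

Emit:
carry_out(deltas="0.9 1.6 38 0 0 -0.014 0.3; 0.9 1.6 76 0 0 -0.014 0.3; 0.9 1.6 114 0 0 -0.014 0.3; 0.9 1.6 135 0 0 -0.014 0.3; 0.9 1.6 144 0 0 -0.014 0.3; 0.9 1.6 144 0 0 -0.014 1; 0.9 1.6 144 0 0 -0.014 1; 0.9 1.6 144 0 0 -0.014 1")

```text
time: 3.4
tool_pos: [0.452, -0.0911, 0.008]
ee_rot: [3.137, 0.001, 1.439]
wrist_force: [0.3, 0.1, 0.8]
width: 0.0492
```

```bash
python3 - <<'E'
from h import *
applied([.9,1.6,144,0,0,-.014])
E
```

```text
cmd [ 0.4507 -0.0897  0.006 ] [180.     0.    82.49] meas [ 0.452  -0.0911  0.008 ] [1.7975e+02 6.0000e-02 8.2440e+01] t 3.4 F [0.3 0.1 0.8] w 0.0492 q [-0.32 -0.02  1.82 -0.    1.33 -0.19]
```

Emit:
carry_out(deltas="0 0 0 0 0 0 1; 0 0 0 0 0 0 1; 0 0 0 0 0 0 1; 0 0 -5 0 0 0 1; 0 0 -35 0 0 0 1; 0 0 -75 0 0 0 1; 0 0 -115 0 0 0 1; 0 0 -155 0 0 0 1")

```text
time: 4.07
tool_pos: [0.4498, -0.0898, 0.1628]
ee_rot: [-3.142, 0.0, 1.44]
wrist_force: [0.5, -1.9, 0.3]
width: 0.0007
```

```bash
python3 - <<'E'
from h import *
applied([0,0,-155,0,0,0])
delta([.471,-.417,.175],down(79.3))
E
```

```text
cmd [ 0.4507 -0.0897  0.161 ] [180.     0.    82.49] meas [ 0.4498 -0.0898  0.1628] [-180.     0.    82.5] t 4.07 F [ 0.5 -1.9  0.3] w 0.0007 q [-0.32 -0.12  1.6  -0.    1.66 -0.19]
DELTA mm [-321.8   62.8  -14. ] rot [-0.      0.      0.0558] | rows lin 7.9 ang 0.4
```

```bash
python3 - <<'E'
from h import *
s=robot.snapshot('wrist'); save(s,'wrist2'); np.savez('wrist2.npz',**s)
W=cloud(s); X,Y,Z=[W[...,i] for i in range(3)]
m=(np.hypot(X-.449,Y+.1)<.08)&(Z>.024)&(Z<.045); n,lab=cv2.connectedComponents(m.astype(np.uint8))
for i in range(1,n):
    if (lab==i).sum()>100: print((lab==i).sum(),np.median(Z[lab==i]),*rect(W[lab==i]))
E
```

```text
1544 0.03167513376361028 [449.6 -99.2] [43.4 43.7] 83.0
```

View pics/wrist2.png

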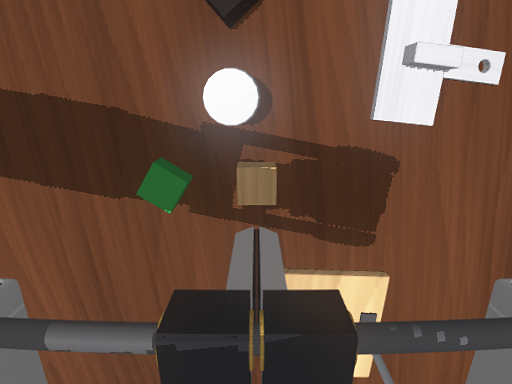

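```bash
python3 - <<'E'
from h import *
s=load('wrist2'); p,r=getcmd()
print(proj(s,[p, p+[0,0,.019]]), proj(s,[[.4507,-.0897,.006],[.4494,-.0996,.032]]))
print('bearing',s['range_z'][228:245:4,257])
Rm,t=ext(s); print((Rm@p+t))
E
```

```text
[[256.5351981  221.48094444]
 [256.55170882 232.3599346 ]] [[256.43208396 172.1215451 ]
 [256.4234477  186.25556334]]
bearing [0.40147343 0.18931116 0.18441188 0.17889152 0.17457902]
[0.00032156 0.0198313  0.22587558]
```

```bash
python3 - <<'E'
from h import *
p,r=getcmd()
for n,(us) in {'wrist2':(248,264,257)}.items():
    s=load(n); W=cloud(s)
    for v in (229,231,233,237,241,250,260,270,285):
        print(v,[ (r.inv().apply(W[v,u]-p)*1000).round(1).tolist() for u in us])
E
```

```text
229 [[9.2, -5.1, -35.0], [8.9, 4.4, -34.2], [7.8, 0.2, -31.7]]
231 [[9.4, -5.0, -38.3], [9.4, 4.3, -38.3], [7.6, 0.2, -34.2]]
233 [[8.8, -5.0, -39.9], [9.3, 4.3, -41.0], [8.0, 0.2, -38.1]]
237 [[9.4, -4.8, -46.9], [9.3, 4.1, -46.6], [7.9, 0.2, -43.4]]
241 [[9.2, -4.7, -51.5], [9.4, 4.0, -51.8], [7.5, 0.2, -47.9]]
250 [[8.9, -4.5, -61.6], [9.4, 3.8, -62.6], [7.6, 0.2, -59.0]]
260 [[8.7, -4.2, -71.9], [9.1, 3.5, -72.6], [7.7, 0.2, -70.1]]
270 [[8.8, -4.0, -81.5], [9.3, 3.3, -82.2], [5.2, 0.2, -75.2]]
285 [[9.7, -3.6, -95.2], [9.2, 3.1, -94.3], [-1.8, 0.2, -77.4]]
```

```bash
python3 - <<'E'
from h import *
s=robot.snapshot('scene'); save(s,'scene1'); np.savez('scene1.npz',**s)
cv2.imwrite('pics/scene1c.png',cv2.resize(cv2.cvtColor(s['pixels'][60:260,180:360],cv2.COLOR_RGB2BGR),None,fx=3,fy=3,interpolation=cv2.INTER_CUBIC)[:600,:540])
W=cloud(s); X,Y,Z=[W[...,i] for i in range(3)]
m=(abs(X-.455)<.03)&(abs(Y+.09)<.03)&(Z>.05)&(Z<.4)
z=Z[m]; print(np.histogram(z,bins=np.arange(.05,.4,.01)))
p,r=getcmd(); print(proj(s,[p,p+[0,0,.034]]))
E
```

```text
(array([ 0,  0,  0,  0,  0,  0,  0,  0,  0,  0,  0,  0,  0,  0,  0, 10, 23,
       25, 29, 24, 24, 23, 26, 28,  7, 11, 28, 57, 58, 82, 63, 63, 34,  8]), array([0.05, 0.06, 0.07, 0.08, 0.09, 0.1 , 0.11, 0.12, 0.13, 0.14, 0.15,
       0.16, 0.17, 0.18, 0.19, 0.2 , 0.21, 0.22, 0.23, 0.24, 0.25, 0.26,
       0.27, 0.28, 0.29, 0.3 , 0.31, 0.32, 0.33, 0.34, 0.35, 0.36, 0.37,
       0.38, 0.39]))
[[261.63772521 170.67772066]
 [261.87918619 161.82659413]]
```

View pics/scene1c.png

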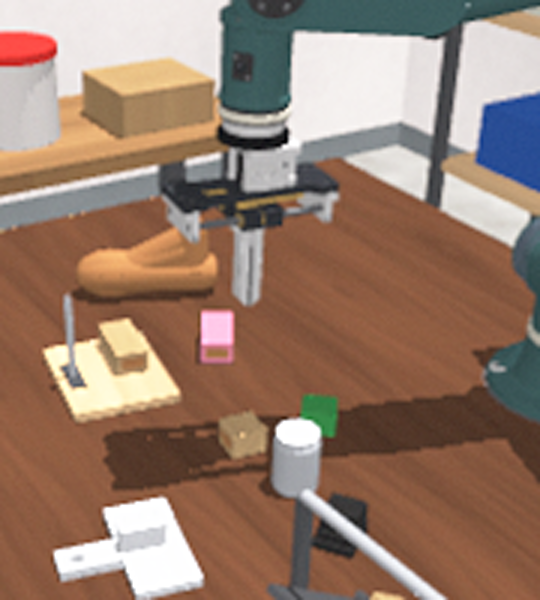

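```bash
python3 - <<'E'
from h import *
p,r=getcmd()
for n in ('wrist2','scene1'):
    s=load(n); W=cloud(s); T=r.inv().apply((W-p).reshape(-1,3))*1000
    m=(abs(T[:,0])<14)&(abs(T[:,1])<14)&(T[:,2]<0)&(T[:,2]>-75); Q=T[m]
    print(n,len(Q),'max z',np.sort(Q[:,2])[-12:].round(1)); 
    q=Q[Q[:,2]>-45]; print(np.percentile(q,[5,50,95],axis=0).round(1))
    m=(abs(T[:,0])<60)&(abs(T[:,1])<100)&(T[:,2]<-75)&(T[:,2]>-160); Q=T[m]; print(np.histogram(Q[:,2],bins=np.arange(-160,-70,5)))
# top cam check at start pose
s=load('wrist1'); W=cloud(s); T=(down(81.69).inv().apply((W-np.array([.449,-.0904,.150])).reshape(-1,3))*1000).reshape(384,512,3)
for v in range(229,236,1): print(v,[T[v,u].round(1).tolist() for u in (192,198,316,322)])
E
```

```text
wrist2 1561 max z [-32.4 -32.3 -32.3 -32.1 -32.  -32.  -31.9 -31.8 -31.7 -31.3 -31.2 -31.2]
[[  7.5 -10.  -44.4]
 [  9.1   0.2 -39.9]
 [  9.6  10.  -32.9]]
(array([    0, 10011,  8910,  7303,  3363,  2485,   235,     0,     0,
           1,    29,   172,   231,   312,   341,   305,   329]), array([-160, -155, -150, -145, -140, -135, -130, -125, -120, -115, -110,
       -105, -100,  -95,  -90,  -85,  -80,  -75]))
scene1 51 max z [-51.3 -50.3 -49.5 -48.3 -48.2 -48.1 -47.2 -46.8 -46.1 -43.6 -42.8 -42.7]
[[  8.7   2.2 -43.5]
 [  9.7   4.3 -42.8]
 [ 12.2   7.1 -42.8]]
(array([77, 97, 57, 44, 12,  4, 11, 13, 13, 14, 12, 10, 14, 13, 12, 12, 15]), array([-160, -155, -150, -145, -140, -135, -130, -125, -120, -115, -110,
       -105, -100,  -95,  -90,  -85,  -80,  -75]))
229 [[9.6, -37.9, -33.7], [9.4, -34.4, -33.3], [9.1, 36.0, -31.9], [-68.8, 80.4, 149.9]]
230 [[9.2, -37.9, -34.2], [9.0, -34.3, -33.9], [9.6, 35.5, -34.7], [9.3, 39.2, -33.9]]
231 [[9.9, -37.2, -37.4], [8.8, -34.2, -34.9], [9.8, 35.1, -36.6], [9.6, 38.8, -36.0]]
232 [[9.1, -37.3, -37.0], [8.4, -34.1, -35.5], [9.7, 34.9, -37.7], [9.2, 38.7, -36.6]]
233 [[9.5, -36.9, -39.2], [7.1, -34.4, -33.9], [8.5, 35.2, -36.6], [9.6, 38.2, -38.9]]
234 [[9.7, -36.5, -41.1], [7.7, -33.9, -36.7], [8.6, 35.0, -38.1], [9.5, 38.0, -40.2]]
235 [[nan, nan, nan], [7.8, -33.7, -38.2], [9.2, 34.4, -40.8], [9.3, 37.8, -41.1]]
```

```bash
cat >> h.py <<'E'
OFF=0.032
def tipdelta(tip,r):  # tip: desired real fingertip midpoint
    delta(np.asarray(tip)+r.apply([0,0,OFF]),r)
E
python3 - <<'E'
from h import *
a=np.radians(83); c=np.array([.4495,-.0994])+.009*np.array([np.cos(a),np.sin(a)]); print(c)
tipdelta([*c,.006],down(83))
E
```

```text
[ 0.45059682 -0.09046708]
DELTA mm [ -0.7  -0.  187. ] rot [-0.      0.     -0.0088] | rows lin 4.5 ang 0.1
```

Emit:
carry_out(deltas="-0.7 0 0 0 0 -0.009 0.25; -0.7 0 0 0 0 -0.009 0.25; -0.7 0 20 0 0 -0.009 0.25; -0.7 0 40 0 0 -0.009 0.25; -0.7 0 60 0 0 -0.009 0.25; -0.7 0 80 0 0 -0.009 0.25; -0.7 0 100 0 0 -0.009 0.25; -0.7 0 120 0 0 -0.009 0.25")

```text
time: 4.83
tool_pos: [0.448, -0.09, 0.0372]
ee_rot: [-3.137, -0.001, 1.449]
wrist_force: [-0.0, -0.1, 0.5]
width: 0.0503
```

```bash
python3 - <<'E'
from h import *
applied([-.7,0,120,0,0,-.009])
E
```

```text
cmd [ 0.4506 -0.0904  0.041 ] [180.     0.    83.01] meas [ 0.448  -0.09    0.0372] [-1.7972e+02 -5.0000e-02  8.3010e+01] t 4.83 F [-0.  -0.1  0.5] w 0.0503 q [-0.32 -0.05  1.79 -0.    1.41 -0.2 ]
```

Emit:
carry_out(deltas="0 0 0 0 0 0 0.25; 0 0 20 0 0 0 0.25; 0 0 40 0 0 0 0.25; 0 0 58 0 0 0 0.25; 0 0 67 0 0 0 0.25; 0 0 67 0 0 0 1; 0 0 67 0 0 0 1; 0 0 67 0 0 0 1")

```text
time: 5.5
tool_pos: [0.4507, -0.0909, -0.0255]
ee_rot: [3.141, 0.0, 1.449]
wrist_force: [0.1, 0.3, -0.5]
width: 0.0535
```

Emit:
carry_out(deltas="0 0 0 0 0 0 1; 0 0 0 0 0 0 1; 0 0 0 0 0 0 1; 0 0 0 0 0 0 1; 0 0 0 0 0 0 1; 0 0 -5 0 0 0 1; 0 0 -20 0 0 0 1; 0 0 -50 0 0 0 1")

```text
time: 6.17
tool_pos: [0.4463, -0.0895, 0.0202]
ee_rot: [-3.132, -0.002, 1.449]
wrist_force: [-0.1, -0.1, -0.4]
width: 0.044
```

```bash
python3 - <<'E'
from h import *
applied([0,0,17,0,0,0])
s=robot.snapshot('wrist'); save(s,'wrist3'); np.savez('wrist3.npz',**s)
E
```

```text
cmd [ 0.4506 -0.0904  0.024 ] [180.     0.    83.01] meas [ 0.4463 -0.0895  0.0202] [-1.7946e+02 -1.1000e-01  8.3000e+01] t 6.17 F [-0.1 -0.1 -0.4] w 0.044 q [-0.32 -0.03  1.81 -0.    1.37 -0.2 ]
```

View pics/wrist3.png

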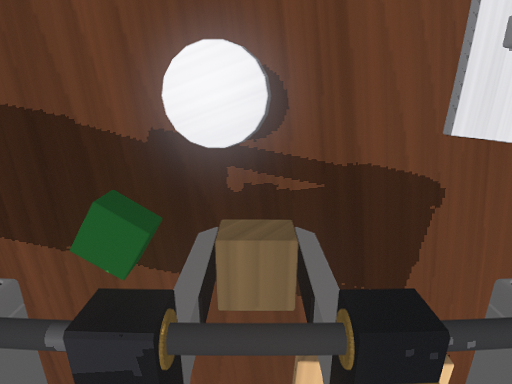

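```bash
cat >> h.py <<'E'
def toolcloud(s,p=None,r=None):
    # use true camera mount: tool pose inferred from camera extrinsics via fixed mount (from wrist0 readings)
    W=cloud(s); sh=W.shape
    if p is None: p,r=getcmd()
    return (r.inv().apply((W-p).reshape(-1,3))*1000).reshape(sh)
E
python3 - <<'E'
from h import *
# mounts from static shots: camera pose in cmd tool frame
for n,(p,r) in {'wrist0':(np.array([.176,-.521,.176]),down(np.degrees(.3248))),'wrist1':(np.array([.449,-.0904,.150]),down(81.69)),'wrist2':(np.array([.4507,-.0897,.161]),down(82.49))}.items():
    s=load(n);Rm,t=ext(s);C=-Rm.T@t; print(n,(r.inv().apply(C-p)*1000).round(2),(R.from_matrix(r.inv().as_matrix()@Rm.T)).as_rotvec().round(4))
s=load('wrist3');K=s['camera_matrix']
# tool pose from cam extrinsics with mount of wrist2
s2=load('wrist2');Rm,t=ext(s2);C=-Rm.T@t;p2,r2=np.array([.4507,-.0897,.161]),down(82.49)
mt=r2.inv().apply(C-p2); mr=r2.inv()*R.from_matrix(Rm.T)
Rm,t=ext(s);C=-Rm.T@t; r=R.from_matrix(Rm.T)*mr.inv(); p=C-r.apply(mt); print('tool',p,np.degrees(r.as_euler('xyz')))
T=toolcloud(s,p,r); px=s['pixels'].astype(int)
m=(T[...,2]<-30)&(T[...,2]>-75)&(abs(T[...,1])<21)&(px[...,0]-px[...,2]>40)
Q=T[m]; print(len(Q),np.percentile(Q,[2,50,98],axis=0).round(1))
m2=m&(T[...,2]<-48); Q=T[m2]; print(len(Q),np.percentile(Q,[2,50,98],axis=0).round(1),cv2.minAreaRect(Q[:,:2].astype(np.float32)))
E
```

```text
wrist0 [  84.52    0.36 -208.41] [-0.2312 -0.2297  1.5571]
wrist1 [ 8.461e+01  1.300e-01 -2.082e+02] [-0.2301 -0.2315  1.5553]
wrist2 [  84.34   -0.28 -210.46] [-0.23   -0.2308  1.5565]
tool [ 0.44722862 -0.08942888  0.01847592] [-1.79459042e+02 -1.07898541e-01  8.29880666e+01]
6684 [[-29.2 -20.2 -60. ]
 [ -2.3  -0.3 -58.7]
 [ 13.2  20.1 -33.4]]
5913 [[-29.3 -20.2 -60.1]
 [ -5.4  -0.3 -58.8]
 [ 13.1  20.1 -50.9]] ((-8.64258861541748, -0.002773284912109375), (41.98958969116211, 44.828346252441406), 89.99663543701172)
```

```bash
python3 - <<'E'
from h import *
delta([.471,-.417,.13],down(79.3))
E
```

```text
DELTA mm [-321.7   60.  -106. ] rot [-0.      0.      0.0648] | rows lin 8.2 ang 0.5
```

Emit:
carry_out(deltas="-20 4 -35 0 0 0.02 1; -55 10 -55 0 0 0.03 1; -93 18 -70 0 0 0.04 1; -132 25 -80 0 0 0.05 1; -171 32 -90 0 0 0.065 1; -210 39 -100 0 0 0.065 1; -250 47 -106 0 0 0.065 1; -290 54 -106 0 0 0.065 1")

```text
time: 6.88
tool_pos: [0.469, -0.3878, 0.1314]
ee_rot: [3.139, 0.002, 1.384]
wrist_force: [0.9, -0.3, -0.8]
width: 0.0437
```

Emit:
carry_out(deltas="-10 2 0 0 0 0 1; -15 3 0 0 0 0 1; -15 3 0 0 0 0 1; -15 3 0 0 0 0 1; -15 3 0 0 0 0 1; -15 3 0 0 0 0 1; -15 3 0 0 0 0 1; -15 3 0 0 0 0 1")

```text
time: 7.55
tool_pos: [0.4689, -0.3995, 0.1301]
ee_rot: [3.141, 0.0, 1.385]
wrist_force: [-0.3, 1.1, -0.7]
width: 0.0437
```

```bash
python3 - <<'E'
from h import *
applied([-290,54,-106,0,0,.065]); applied([-15,3,0,0,0,0])
s=robot.snapshot('wrist'); save(s,'wrist4'); np.savez('wrist4.npz',**s)
s=robot.snapshot('top'); save(s,'top4'); np.savez('top4.npz',**s)
E
```

```text
cmd [ 0.4689 -0.3848  0.13  ] [180.     0.    79.29] meas [ 0.4689 -0.3995  0.1301] [1.7997e+02 2.0000e-02 7.9360e+01] t 7.55 F [-0.3  1.1 -0.7] w 0.0437 q [-0.8   0.25  1.28  0.    1.62 -0.61]
cmd [ 0.4691 -0.4001  0.13  ] [180.     0.    79.29] meas [ 0.4689 -0.3995  0.1301] [1.7997e+02 2.0000e-02 7.9360e+01] t 7.55 F [-0.3  1.1 -0.7] w 0.0437 q [-0.8   0.25  1.28  0.    1.62 -0.61]
```

View pics/wrist4.png

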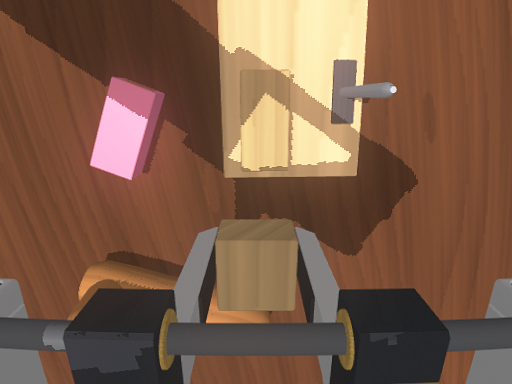

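```bash
cat > m4.py <<'E'
from h import *
import sys
n=sys.argv[1]
s=load(n); W=cloud(s); X,Y,Z=[W[...,i] for i in range(3)]
near=np.hypot(X-.487,Y+.338)<.09
m=near&(Z>.038)&(Z<.055); nn,lab,st,_=cv2.connectedComponentsWithStats(m.astype(np.uint8)); i=1+np.argmax(st[1:,4]); m=lab==i
c,sz,a=rect(W[m]); print('full_a',m.sum(),np.median(Z[m]),c,sz,a)
p=np.array([486.2,-338.4])
b=(abs(X-.515)<.12)&(abs(Y+.315)<.12)&(Z>.009)&(Z<.021)
yaw=np.radians(-10.7); ax=np.array([np.cos(yaw),np.sin(yaw)]); ay=np.array([-ax[1],ax[0]])
d=np.stack([X*1000-c[0],Y*1000-c[1]],-1); bx=d@ax; by=d@ay
print('full_a in board axes',np.percentile(bx[m],[1,99]).round(1),np.percentile(by[m],[1,99]).round(1))
e=b&(abs(by)<60); 
print('board edge -x',np.percentile(bx[b&(abs(by)<40)],[.5,1,2]).round(1),'+x',np.percentile(bx[b&(abs(by)<40)],[98,99,99.5]).round(1),'-y',np.percentile(by[b&(abs(bx-30)<40)],[.5,1,2]).round(1),'+y',np.percentile(by[b&(abs(bx-30)<40)],[98,99,99.5]).round(1))
rd=(abs(bx-76)<15)&(abs(by-25)<15)&(Z>.04)&(Z<.15)
print('rod',rd.sum()); 
for lo in range(40,145,15):
    q=rd&(Z*1000>lo)&(Z*1000<=lo+15)
    if q.sum()>2: print(lo,q.sum(),'bx',np.percentile(bx[q],[5,50,95]).round(1),'by',np.percentile(by[q],[5,50,95]).round(1))
E
python3 m4.py wrist4; python3 m4.py top4; python3 m4.py top0
```

```text
full_a 4864 0.04663367195761395 [ 488.8 -338.8] [89.1 43.9] 79.7
full_a in board axes [-21.5  21.1] [-43.5  43.8]
board edge -x [-42.  -41.5 -40.6] +x [94.7 95.8 96.5] -y [-57.7 -56.6 -55.3] +y [106.8 107.9 108.4]
rod 645
40 45 bx [71.7 72.7 76. ] by [22.3 27.3 31.6]
55 64 bx [71.5 72.2 76. ] by [22.4 26.4 31.2]
70 78 bx [71.6 72.5 76.5] by [22.4 26.5 31. ]
85 89 bx [71.8 72.7 76.6] by [22.4 26.7 31. ]
100 98 bx [71.9 72.8 74.9] by [23.  27.1 31.2]
115 172 bx [72.  73.3 77. ] by [22.4 26.7 31.2]
130 99 bx [73.8 75.6 78.1] by [24.3 27.2 29.7]
full_a 338 0.04840264141951245 [ 486.2 -338.2] [88.6 44.9] 79.1
full_a in board axes [-22.  22.] [-43.6  43.6]
board edge -x [-63.6 -42.8 -41.1] +x [ 96.7  97.3 111.7] -y [-57.1 -56.6 -55.5] +y [109.1 109.9 110.6]
rod 27
40 3 bx [73.8 73.9 76.3] by [28.6 31.3 32.3]
55 3 bx [73.6 74.7 76.7] by [26.4 31.3 32.6]
70 3 bx [72.6 73.7 75. ] by [27.9 29.4 31.4]
85 3 bx [73.  73.2 76.9] by [28.4 30.7 33. ]
100 5 bx [74.3 76.9 79.2] by [30.9 32.3 33.2]
115 4 bx [72.8 74.2 80.1] by [25.4 27.4 29.3]
130 6 bx [73.5 76.2 79. ] by [27.7 29.3 32.6]
full_a 337 0.04830444584808808 [ 486.2 -338.4] [88.9 44.4] 79.3
full_a in board axes [-21.9  22. ] [-43.   43.9]
board edge -x [-78.2 -42.8 -41.8] +x [ 96.3  97.3 108.3] -y [-57.8 -56.9 -55.5] +y [109.4 110.1 110.8]
rod 27
40 4 bx [73.6 74.  76.4] by [26.  30.  32.1]
70 4 bx [73.  74.6 77.6] by [27.8 30.5 32.5]
85 3 bx [73.4 73.4 78.2] by [28.2 30.7 32.6]
100 4 bx [73.6 74.4 79.7] by [29.  31.5 32.6]
115 7 bx [73.8 74.8 79.5] by [25.6 29.7 33.1]
130 3 bx [75.9 77.3 78.8] by [26.9 28.5 30.6]
```

```bash
python3 - <<'E'
from h import *
s=load('wrist4'); T=toolcloud(s); W=cloud(s); px=s['pixels'].astype(int)
m=(T[...,2]<-52)&(T[...,2]>-65)&(abs(T[...,1])<26)&(abs(T[...,0]+8)<26)&(px[...,0]-px[...,2]>40)
n,lab,st,_=cv2.connectedComponentsWithStats(m.astype(np.uint8)); m=lab==1+np.argmax(st[1:,4])
print(m.sum(),np.percentile(T[m],[1,50,99],axis=0).round(1),rect(W[m]),np.median(W[m][:,2]))
# full_a in tool frame
Z=W[...,2]; f=(np.hypot(W[...,0]-.487,W[...,1]+.338)<.06)&(Z>.038)&(Z<.055)
n,lab,st,_=cv2.connectedComponentsWithStats(f.astype(np.uint8)); f=lab==1+np.argmax(st[1:,4])
print('full_a tool',cv2.minAreaRect(T[f][:,:2].astype(np.float32)),np.percentile(T[f],[1,50,99],axis=0).round(1))
# edge-line yaw fit on both long sides
Q=T[f][:,:2]
for sgn in (1,-1):
    bins=np.arange(30,110,4); pts=[]
    for b in bins:
        q=Q[(Q[:,0]>=b)&(Q[:,0]<b+4)]
        if len(q)>20: pts.append((b+2,np.percentile(q[:,1],98 if sgn>0 else 2)))
    pts=np.array(pts); k=np.polyfit(pts[2:-2,0],pts[2:-2,1],1); print(sgn,k,np.degrees(np.arctan(k[0])))
E
```

```text
5907 [[-29.3 -20.8 -58.5]
 [ -5.3   0.3 -57.1]
 [ 14.   21.6 -53. ]] (array([ 467.9, -408.2]), array([45.2, 43.8]), 79.3) 0.18710306819191005
full_a tool ((63.94420623779297, 7.953728675842285), (43.905094146728516, 89.134033203125), 89.55223083496094) [[ 20.4 -13.5  81.7]
 [ 66.5   7.7  83.4]
 [107.8  29.1  85.1]]
1 [-1.14537967e-02  2.90076847e+01] -0.6562255136729084
-1 [-3.24049197e-03 -1.27372401e+01] -0.18566586374218827
```

Emit:
carry_out(deltas="38 2 0 0 0 -0.007 1; 76 4 0 0 0 -0.007 1; 114 6 0 0 0 -0.007 1; 141 7 10 0 0 -0.007 1; 141 7 40 0 0 -0.007 1; 141 7 75 0 0 -0.007 1; 141 7 105 0 0 -0.007 1; 141 7 120 0 0 -0.007 1")

```text
time: 8.32
tool_pos: [0.4993, -0.261, 0.0054]
ee_rot: [-3.136, -0.002, 1.392]
wrist_force: [-0.3, 0.7, -0.7]
width: 0.0441
```

```bash
python3 - <<'E'
from h import *
applied([141,7,120,0,0,-.007])
s=robot.snapshot('scene'); save(s,'scene5'); np.savez('scene5.npz',**s)
cv2.imwrite('pics/scene5c.png',cv2.resize(cv2.cvtColor(s['pixels'][90:220,160:300],cv2.COLOR_RGB2BGR),None,fx=4,fy=4,interpolation=cv2.INTER_CUBIC))
E
```

```text
cmd [ 0.5022 -0.2629  0.01  ] [180.     0.    79.69] meas [ 0.4993 -0.261   0.0054] [-1.7966e+02 -1.4000e-01  7.9740e+01] t 8.32 F [-0.3  0.7 -0.7] w 0.0441 q [-0.58  0.22  1.57 -0.    1.36 -0.4 ]
```

View pics/scene5c.png

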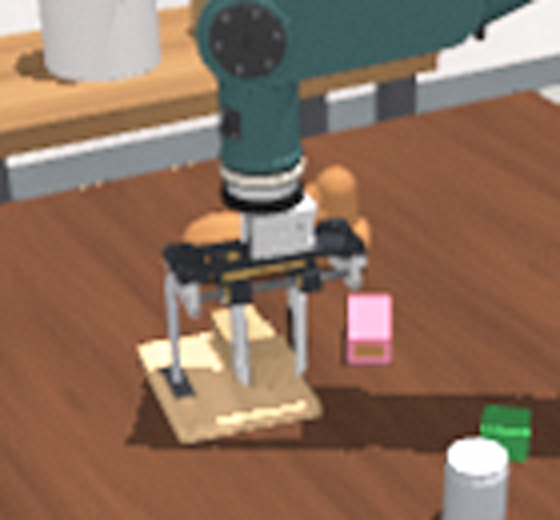

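Emit:
carry_out(deltas="0 0 5 0 0 0 1; 0 0 10 0 0 0 1; 0 0 14 0 0 0 1; 0 0 17 0 0 0 1; 0 0 19 0 0 0 1; 0 0 20.5 0 0 0 1; 0 0 20.5 0 0 0 1; 0 0 20.5 0 0 0 1")

```text
time: 9.03
tool_pos: [0.502, -0.2634, -0.0103]
ee_rot: [3.141, 0.0, 1.391]
wrist_force: [0.4, -0.4, 0.2]
width: 0.0437
```

```bash
python3 - <<'E'
from h import *
applied([0,0,20.5,0,0,0])
s=robot.snapshot('top'); save(s,'top5'); np.savez('top5.npz',**s)
s=robot.snapshot('wrist'); save(s,'wrist5'); np.savez('wrist5.npz',**s)
E
```

```text
cmd [ 0.5022 -0.2629 -0.0105] [180.     0.    79.69] meas [ 0.502  -0.2634 -0.0103] [1.7995e+02 3.0000e-02 7.9680e+01] t 9.03 F [ 0.4 -0.4  0.2] w 0.0437 q [-0.58  0.23  1.58 -0.    1.32 -0.4 ]
```

View pics/wrist5.png

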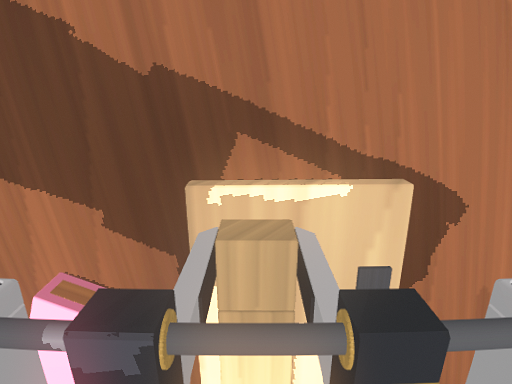

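```bash
python3 - <<'E'
from h import *
s=load('wrist5'); W=cloud(s)*1000; T=toolcloud(s)
for (v,u) in [(300,235),(300,257),(300,280),(315,235),(315,257),(315,280)]:
    P=W[v-2:v+3,u-4:u+5].reshape(-1,3); print(v,u,np.nanmedian(P,0).round(1))
P=W[200:206,230:280].reshape(-1,3); print('board',np.nanmedian(P,0).round(1))
px=s['pixels'].astype(int)
for u in (225,240,257,270,290):
  print(u,[int(px[v,u].sum()) for v in range(300,322)])
# gap
c=T[296:322,257]; print(c.round(1)[:, [0,2]].tolist())
E
```

```text
300 235 [ 487.1 -284.2   46.7]
300 257 [ 498.9 -286.5   47. ]
300 280 [ 511.6 -288.8   46.9]
315 235 [ 484.9 -294.3   46.9]
315 257 [ 497.2 -296.4   46.7]
315 280 [ 510.1 -298.7   46.7]
board [ 505.8 -240.5   14.7]
225 [463, 461, 461, 461, 462, 465, 463, 462, 463, 469, 416, 427, 465, 488, 492, 488, 492, 492, 492, 493, 494, 499]
240 [492, 492, 493, 492, 488, 490, 491, 491, 491, 498, 427, 379, 428, 444, 452, 453, 455, 455, 456, 458, 459, 460]
257 [448, 447, 446, 442, 444, 447, 450, 467, 476, 488, 430, 400, 443, 456, 458, 465, 461, 465, 457, 463, 464, 466]
270 [463, 458, 462, 462, 463, 463, 459, 461, 461, 464, 426, 382, 429, 456, 461, 464, 465, 463, 463, 463, 464, 468]
290 [474, 474, 474, 477, 475, 477, 475, 474, 474, 479, 434, 395, 439, 466, 466, 465, 467, 469, 467, 465, 470, 473]
[[-22.0, -56.1], [-21.2, -58.2], [-22.2, -57.8], [-24.0, -56.0], [-24.1, -56.8], [-24.5, -57.2], [-24.7, -57.8], [-25.5, -57.7], [-26.3, -57.5], [-27.5, -56.7], [-27.2, -58.1], [-28.1, -57.7], [-29.2, -57.2], [-29.2, -58.1], [-31.0, -56.6], [-32.3, -55.8], [-32.5, -56.3], [-33.4, -56.2], [-32.7, -58.0], [-33.9, -57.2], [-34.9, -56.8], [-35.5, -57.0], [-36.0, -57.2], [-36.1, -58.0], [-37.7, -56.8], [-38.1, -57.2]]
```

Emit:
carry_out(deltas="0 0 0 0 0 0 0.35; 0 0 0 0 0 0 0.35; 0 0 0 0 0 0 0.35; 0 0 -5 0 0 0 0.35; 0 0 -25 0 0 0 0.35; 0 0 -60 0 0 0 0.3; 0 0 -100 0 0 0 0.25; 0 0 -140 0 0 0 0.25")

```text
time: 9.8
tool_pos: [0.501, -0.2626, 0.1302]
ee_rot: [-3.14, -0.001, 1.391]
wrist_force: [0.4, -1.0, -0.1]
width: 0.0705
```

```bash
cat >> h.py <<'E'
def Rtilt(ry,tilt=35.,sgn=-1):
    a=np.radians(ry); t=np.radians(tilt); u=np.array([np.cos(t)*np.cos(a),np.cos(t)*np.sin(a),np.sin(t)]); n=np.array([-np.sin(t)*np.cos(a),-np.sin(t)*np.sin(a),np.cos(t)])
    x=sgn*u; z=-n; y=np.cross(z,x); return R.from_matrix(np.stack([x,y,z],1))
E
python3 - <<'E'
from h import *
applied([0,0,-140,0,0,0])
s=robot.snapshot('wrist'); save(s,'wrist6')
delta([.46,.325,.20],down(184)); delta([.46,.0,.20],down(130))
r=Rtilt(3.9); print(np.degrees(r.as_euler('xyz')))
E
```

```text
cmd [ 0.5022 -0.2629  0.1295] [180.     0.    79.69] meas [ 0.501  -0.2626  0.1302] [-1.799e+02 -4.000e-02  7.969e+01] t 9.8 F [ 0.4 -1.  -0.1] w 0.0705 q [-0.58  0.14  1.41 -0.    1.6  -0.4 ]
DELTA mm [ 570.8 -146.8  -70.5] rot [-0.      0.     -1.8206] | rows lin 14.2 ang 14.6
DELTA mm [251.1 -88.6 -70.5] rot [-0.      0.     -0.8781] | rows lin 6.6 ang 7.0
[-180.    35.  -176.1]
```

View pics/wrist6.png

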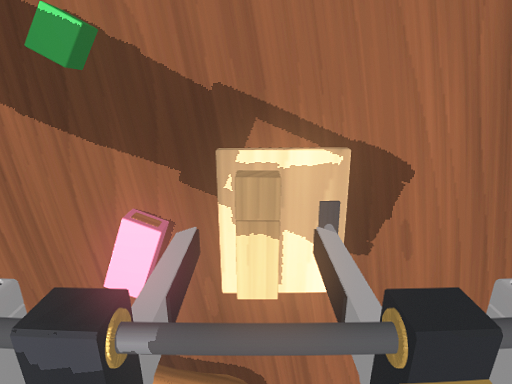

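Emit:
carry_out(deltas="32 -11 -20 0 0 -0.11 0.25; 64 -22 -40 0 0 -0.22 0.25; 96 -33 -60 0 0 -0.33 0.25; 128 -45 -70 0 0 -0.44 0.25; 160 -56 -70 0 0 -0.55 0.25; 192 -67 -70 0 0 -0.66 0.25; 224 -78 -70 0 0 -0.77 0.25; 251 -89 -70 0 0 -0.88 0.25")

```text
time: 10.52
tool_pos: [0.4586, 0.0017, 0.1996]
ee_rot: [3.14, 0.001, 2.277]
wrist_force: [-0.2, 0.1, -0.0]
width: 0.0709
```

```bash
python3 - <<'E'
from h import *
applied([251,-89,-70,0,0,-.88])
delta([.46,.325,.20],down(184))
p0,r0=getcmd(); setcmd([.46,.325,.20],down(184)); tipdelta([.445,.325,.20],Rtilt(3.9)); setcmd(p0,r0)
E
```

```text
cmd [ 0.4596 -0.      0.1995] [-180.      0.    130.11] meas [0.4586 0.0017 0.1996] [1.7993e+02 3.0000e-02 1.3046e+02] t 10.52 F [-0.2  0.1 -0. ] w 0.0709 q [-0.12 -0.12  1.53  0.    1.73 -0.83]
DELTA mm [248.3 209.7  -0.5] rot [-0.      0.     -0.9406] | rows lin 7.8 ang 7.5
DELTA mm [-3.4  1.  26.2] rot [ 5.000e-04 -6.109e-01  1.700e-03] | rows lin 0.6 ang 4.9
```

Emit:
carry_out(deltas="31 26 0 0 0 -0.12 0.25; 62 52 0 0 0 -0.24 0.25; 93 79 0 0 0 -0.36 0.25; 124 105 0 0 0 -0.48 0.25; 155 131 0 0 0 -0.6 0.25; 186 157 0 0 0 -0.72 0.25; 217 184 0 0 0 -0.84 0.25; 248 210 0 0 0 -0.94 0.25")

```text
time: 11.18
tool_pos: [0.4595, 0.3268, 0.1994]
ee_rot: [3.141, 0.001, -3.066]
wrist_force: [0.1, -0.3, -0.1]
width: 0.0703
```

```bash
python3 - <<'E'
from h import *
applied([248,210,0,0,0,-.94])
tipdelta([.445,.325,.20],Rtilt(3.9))
E
```

```text
cmd [0.4604 0.3249 0.1995] [-180.      0.   -176.03] meas [0.4595 0.3268 0.1994] [ 1.7999e+02  5.0000e-02 -1.7569e+02] t 11.18 F [ 0.1 -0.3 -0.1] w 0.0703 q [ 0.52  0.11  1.29 -0.    1.73 -1.13]
DELTA mm [-3.   1.1 25.7] rot [ 3.000e-04 -6.109e-01  1.100e-03] | rows lin 0.6 ang 4.9
```

Emit:
carry_out(deltas="0 0 5 0 -0.12 0 0.25; -1 0 10 0 -0.24 0 0.25; -2 1 15 0 -0.36 0 0.25; -3 1 20 0 -0.48 0 0.25; -3 1 26 0 -0.6 0 0.25; -3 1 26 0 -0.611 0.001 0.25; -3 1 26 0 -0.611 0.001 0.25; -3 1 26 0 -0.611 0.001 0.25")

```text
time: 11.85
tool_pos: [0.4641, 0.327, 0.1759]
ee_rot: [3.139, 0.613, -3.075]
wrist_force: [0.1, 0.0, 1.1]
width: 0.0704
```

```bash
python3 - <<'E'
from h import *
applied([-3,1,26,0,-.611,.001])
s=robot.snapshot('wrist'); save(s,'wrist7'); np.savez('wrist7.npz',**s)
Rm,t=ext(s);C=-Rm.T@t;p,r=getcmd(); print((r.inv().apply(C-p)*1000).round(2),(R.from_matrix(r.inv().as_matrix()@Rm.T)).as_rotvec().round(4))
T=toolcloud(s); m=(abs(abs(T[...,1])-36)<8)&(abs(T[...,0])<14)&(T[...,2]<-20)&(T[...,2]>-60); print('tip z',np.sort(T[m][:,2])[-10:])
E
```

```text
cmd [0.4633 0.3262 0.1735] [ 179.98   35.01 -176.1 ] meas [0.4641 0.327  0.1759] [ 179.83   35.11 -176.16] t 11.85 F [0.1 0.  1.1] w 0.0704 q [ 0.76 -0.24  1.81 -0.42  1.11 -0.78]
[  82.41    0.3  -209.75] [-0.232  -0.2285  1.5579]
tip z [-30.82965315 -30.80678294 -30.75728194 -30.73381316 -30.72034641
 -30.71176467 -29.99536609 -29.76249826 -29.72050084 -29.66238841]
```

View pics/wrist7.png

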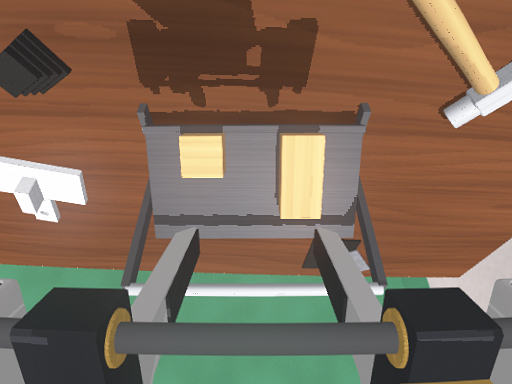

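```bash
cat > m7.py <<'E'
from h import *
import sys
s=load(sys.argv[1]); p,r=getcmd(); T=toolcloud(s); W=cloud(s); px=s['pixels'].astype(int)
be=(px[...,0]>150)&(px[...,0]-px[...,2]>50)&(W[...,0]>.44)&(W[...,0]<.65)&(W[...,1]>.2)&(W[...,1]<.46)&(W[...,2]>.02)&(T[...,2]>-20)
n,lab,st,_=cv2.connectedComponentsWithStats(be.astype(np.uint8))
for i in range(1,n):
    if st[i,4]<300: continue
    m=lab==i; Q=T[m]; zt=np.median(Q[:,2]); q=Q[abs(Q[:,2]-zt)<7]
    A=np.c_[q[:,:2],np.ones(len(q))]; k=np.linalg.lstsq(A,q[:,2],rcond=None)[0]
    rc=cv2.minAreaRect(q[:,:2].astype(np.float32)); c=np.array([*rc[0],0]); c[2]=k@[*rc[0],1]
    print(st[i,:4],len(q),'rect tool',np.round(rc[0],1),np.round(rc[1],1),round(rc[2],2),'ztop',c[2].round(1),'slope deg',np.degrees(k[:2]).round(2),'world top',(p+r.apply(c/1000)).round(4),'pct',np.percentile(q[:,:2],[1,99],axis=0).round(1).tolist())
E
python3 m7.py wrist7
```

```text
[179 133  46  45] 1858 rect tool [ 24.8 -55.4] [44.  44.8] 0.12 ztop 111.4 slope deg [0.27 0.14] world top [0.5106 0.2739 0.068 ] pct [[3.1, -76.6], [46.4, -33.3]]
[280 133  46  86] 3515 rect tool [ 2.  48.6] [43.5 90.2] 89.67 ztop 111.3 slope deg [ 0.09 -0.27] world top [0.5221 0.379  0.0811] pct [[-41.9, 27.1], [46.6, 69.5]]
```

Emit:
carry_out(deltas="1 25 10 0 0 -0.005 0.25; 2 48.5 30 0 0 -0.005 0.25; 2 48.5 65 0 0 -0.005 0.25; 2 48.5 100 0 0 -0.005 0.25; 2 48.5 130 0 0 -0.005 0.25; 2 48.5 150 0 0 -0.005 0.25; 2 48.5 160 0 0 -0.005 0.25; 2 48.5 165 0 0 -0.005 0.25")

```text
time: 12.57
tool_pos: [0.5556, 0.3806, 0.0373]
ee_rot: [-3.139, 0.611, -3.071]
wrist_force: [0.3, -0.9, -0.8]
width: 0.0704
```

Emit:
carry_out(deltas="0 0 0 0 0 0 1; 0 0 0 0 0 0 1; 0 0 0 0 0 0 1; 0 0 0 0 0 0 1; 0 0 0 0 0 0 1; 0 0 0 0 0 0 1; 0 0 0 0 0 0 1; 0 0 -4 0 0 0 1")

```text
time: 13.23
tool_pos: [0.5509, 0.381, 0.0413]
ee_rot: [-3.139, 0.613, -3.067]
wrist_force: [3.7, 0.3, 0.3]
width: 0.044
```

```bash
python3 - <<'E'
from h import *
applied([2,48.5,165,0,0,-.005]); applied([0,0,-4,0,0,0])
s=robot.snapshot('wrist'); save(s,'wrist8'); np.savez('wrist8.npz',**s)
E
```

```text
cmd [0.5528 0.3809 0.0372] [-179.82   35.01 -175.75] meas [0.5509 0.381  0.0413] [-179.88   35.15 -175.74] t 13.23 F [3.7 0.3 0.3] w 0.044 q [ 0.72  0.1   1.78 -0.5   0.82 -0.66]
cmd [0.5505 0.3808 0.0405] [-179.82   35.01 -175.75] meas [0.5509 0.381  0.0413] [-179.88   35.15 -175.74] t 13.23 F [3.7 0.3 0.3] w 0.044 q [ 0.72  0.1   1.78 -0.5   0.82 -0.66]
```

View pics/wrist8.png

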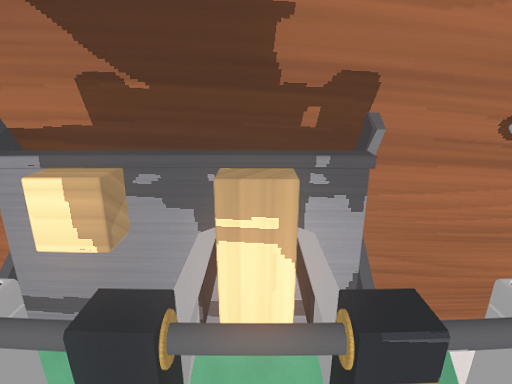

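Emit:
carry_out(deltas="0 0 -15 0 0 0 1; 0 0 -50 0 0 0 1; 0 0 -90 0 0 0 1; 0 0 -130 0 0 0 1; 0 0 -165 0 0 0 1; 0 0 -175 0 0.12 0 1; 0 0 -175 0 0.24 0 1; 0 0 -175 0 0.36 0 1")

```text
time: 13.95
tool_pos: [0.4478, 0.3751, 0.1861]
ee_rot: [3.141, 0.248, -3.065]
wrist_force: [1.0, 0.6, -1.2]
width: 0.0434
```

```bash
python3 - <<'E'
from h import *
applied([0,0,-175,0,.36,0])
delta([.46,.16,.19],down(150))
E
```

```text
cmd [0.4504 0.3739 0.1838] [-179.85   14.38 -175.82] meas [0.4478 0.3751 0.1861] [ 179.94   14.2  -175.61] t 13.95 F [ 1.   0.6 -1.2] w 0.0434 q [ 0.69 -0.    1.46 -0.14  1.47 -0.96]
DELTA mm [   4.3 -214.    -6.9] rot [0.0723 0.2443 0.5931] | rows lin 5.1 ang 5.2
```

```bash
python3 - <<'E'
from h import *
delta([.465,.06,.19],down(135))
E
```

```text
DELTA mm [   6.5 -314.1   -7.2] rot [0.1052 0.2365 0.8535] | rows lin 7.5 ang 7.1
```

Emit:
carry_out(deltas="1 -39 -1 0.013 0.03 0.107 1; 2 -78 -2 0.026 0.06 0.213 1; 3 -117 -3 0.039 0.089 0.32 1; 4 -156 -4 0.053 0.118 0.427 1; 4.5 -195 -5 0.066 0.148 0.533 1; 5 -234 -6 0.079 0.177 0.64 1; 6 -274 -7 0.092 0.207 0.747 1; 6.5 -314 -7 0.105 0.236 0.853 1")

```text
time: 14.62
tool_pos: [0.4636, 0.0585, 0.1891]
ee_rot: [-3.141, -0.002, 2.352]
wrist_force: [0.9, -0.2, -1.4]
width: 0.0437
```

```bash
python3 - <<'E'
from h import *
applied([6.5,-314,-7,.105,.236,.853])
# view pose: look at half_a/full_a row before placing: tool ~ by = -40 rel full_a
a=np.radians(79.7); d=np.array([np.cos(a),np.sin(a)]); c=np.array([.4888,-.3388]); 
v=c-.03*d; print(v); delta([*v,.16],down(79.7))
E
```

```text
cmd [0.4651 0.0601 0.1898] [1.7998e+02 2.0000e-02 1.3503e+02] meas [0.4636 0.0585 0.1891] [-1.7998e+02 -1.2000e-01  1.3478e+02] t 14.62 F [ 0.9 -0.2 -1.4] w 0.0437 q [ 0.   -0.1   1.53  0.    1.71 -0.78]
[ 0.48343593 -0.36831655]
DELTA mm [-315.8 -290.1   29.8] rot [5.000e-04 2.000e-04 9.656e-01] | rows lin 10.3 ang 7.7
```

Emit:
carry_out(deltas="-29 -27 3 0 0 0.12 1; -59 -54 6 0 0 0.24 1; -88 -81 8 0 0 0.36 1; -118 -108 11 0 0 0.48 1; -147 -136 14 0 0 0.6 1; -177 -163 16 0 0 0.72 1; -206 -190 19 0 0 0.84 1; -236 -217 22 0 0 0.96 1")

```text
time: 15.28
tool_pos: [0.4773, -0.2617, 0.1666]
ee_rot: [-3.141, -0.001, 1.391]
wrist_force: [1.5, 0.8, -0.3]
width: 0.0438
```

```bash
python3 - <<'E'
from h import *
applied([-236,-217,22,0,0,.96])
a=np.radians(79.7); d=np.array([np.cos(a),np.sin(a)]); c=np.array([.4888,-.3388]); 
v=c-.07*d; print(v); delta([*v,.16],down(79.7))
E
```

```text
cmd [ 0.4787 -0.2602  0.1678] [179.97  -0.    80.02] meas [ 0.4773 -0.2617  0.1666] [-1.7995e+02 -8.0000e-02  7.9690e+01] t 15.28 F [ 1.5  0.8 -0.3] w 0.0438 q [-0.61  0.08  1.4   0.    1.67 -0.43]
[ 0.47628384 -0.40767195]
DELTA mm [-145.7   23.2    7.8] rot [ 0.0005 -0.0001  0.0056] | rows lin 3.5 ang 0.0
```

Emit:
carry_out(deltas="-37 6 2 0 0 0.006 1; -74 12 4 0 0 0.006 1; -111 18 6 0 0 0.006 1; -140 23 8 0 0 0.006 1; -146 23 8 0 0 0.006 1; -146 23 8 0 0 0.006 1; -146 23 8 0 0 0.006 1; -146 23 8 0 0 0.006 1")

```text
time: 15.95
tool_pos: [0.4758, -0.4067, 0.1595]
ee_rot: [3.141, -0.001, 1.392]
wrist_force: [-0.0, 0.2, -0.6]
width: 0.0439
```

```bash
python3 - <<'E'
from h import *
applied([-146,23,8,0,0,.006])
s=robot.snapshot('wrist'); save(s,'wrist9'); np.savez('wrist9.npz',**s)
E
```

```text
cmd [ 0.476  -0.408   0.1598] [179.97  -0.    79.68] meas [ 0.4758 -0.4067  0.1595] [ 1.7999e+02 -6.0000e-02  7.9760e+01] t 15.95 F [-0.   0.2 -0.6] w 0.0439 q [-0.8   0.26  1.2   0.    1.68 -0.62]
```

View pics/wrist9.png

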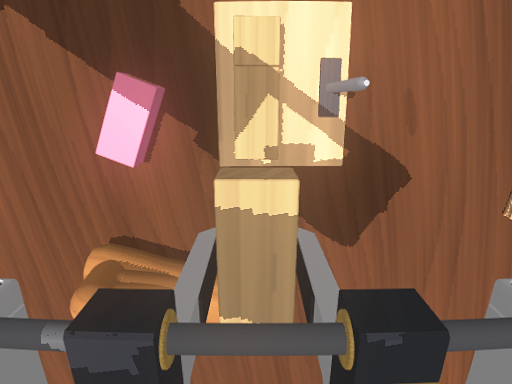

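```bash
cat > m9.py <<'E'
from h import *
import sys
s=load(sys.argv[1]); zlo,zhi=float(sys.argv[2]),float(sys.argv[3])
T=toolcloud(s); W=cloud(s); px=s['pixels'].astype(int); K=s['camera_matrix']
m=(T[...,2]<-45)&(T[...,2]>-65)&(abs(T[...,1])<26)&(T[...,0]>-60)&(T[...,0]<52)&(px[...,0]-px[...,2]>40)
n,lab,st,_=cv2.connectedComponentsWithStats(m.astype(np.uint8)); m=lab==1+np.argmax(st[1:,4]); Q=T[m]
zt=np.median(Q[:,2]); q=Q[abs(Q[:,2]-zt)<4]
print('held',len(q),'ztop',zt.round(1),np.percentile(q,[.5,50,99.5],axis=0).round(1))
k=np.linalg.lstsq(np.c_[q[:,:2],np.ones(len(q))],q[:,2],rcond=None)[0]; print('held plane slope deg',np.degrees(k[:2]).round(2))
def edges(q,x0,x1,tag):
    for pc in (2,98):
        pts=[]
        for b in np.arange(x0,x1,4):
            e=q[(q[:,0]>=b)&(q[:,0]<b+4)]
            if len(e)>15: pts.append((b+2,np.percentile(e[:,1],pc)))
        pts=np.array(pts); kk=np.polyfit(pts[:,0],pts[:,1],1); print(tag,pc,'y at mid %.1f'%np.polyval(kk,pts[:,0].mean()),'angle %.2f'%np.degrees(np.arctan(kk[0])))
edges(q,-20,38,'held')
f=(np.hypot(W[...,0]-.493,W[...,1]+.315)<.11)&(W[...,2]>zlo)&(W[...,2]<zhi)&(px[...,0]-px[...,2]>40)
n,lab,st,_=cv2.connectedComponentsWithStats(f.astype(np.uint8)); f=lab==1+np.argmax(st[1:,4]); Q=T[f]
print('row',len(Q),cv2.minAreaRect(Q[:,:2].astype(np.float32)),np.percentile(Q,[.5,50,99.5],axis=0).round(1))
edges(Q,Q[:,0].min()+6,Q[:,0].max()-6,'row')
E
python3 m9.py wrist9 .038 .056
```

```text
held 11588 ztop -52.3 [[-39.8 -21.3 -54. ]
 [  8.4   0.2 -52.3]
 [ 46.1  21.9 -49.9]]
held plane slope deg [ 0.82 -0.02]
held 2 y at mid -20.6 angle 0.07
held 98 y at mid 21.2 angle 0.43
row 6432 ((92.14015197753906, 0.022054672241210938), (43.93714904785156, 134.1587677001953), 89.79104614257812) [[ 26.5 -21.7 111.2]
 [ 97.6  -0.2 113.2]
 [158.7  21.6 115.8]]
row 2 y at mid -20.9 angle -0.20
row 98 y at mid 20.7 angle -0.43
```

Emit:
carry_out(deltas="30 0 0 0 0 -0.007 1; 65 0 0 0 0 -0.007 1; 100 0 0 0 0 -0.007 1; 114.3 -0.4 15 0 0 -0.007 1; 114.3 -0.4 50 0 0 -0.007 1; 114.3 -0.4 85 0 0 -0.007 1; 114.3 -0.4 110 0 0 -0.007 1; 114.3 -0.4 122 0 0 -0.007 1")

```text
time: 16.67
tool_pos: [0.4937, -0.2922, 0.0338]
ee_rot: [-3.137, -0.003, 1.4]
wrist_force: [-0.2, 1.1, -1.1]
width: 0.0435
```

Emit:
carry_out(deltas="0 0 3 0 0 0 1; 0 0 5 0 0 0 1; 0 0 7 0 0 0 1; 0 0 9 0 0 0 1; 0 0 10 0 0 0 1; 0 0 10.5 0 0 0 1; 0 0 10.5 0 0 0 1; 0 0 10.5 0 0 0 1")

```text
time: 17.33
tool_pos: [0.4959, -0.296, 0.0275]
ee_rot: [3.14, 0.0, 1.398]
wrist_force: [-0.1, -0.5, -1.0]
width: 0.0437
```

```bash
python3 - <<'E'
from h import *
applied([114.3,-.4,122,0,0,-.007]); applied([0,0,10.5,0,0,0])
s=robot.snapshot('wrist'); save(s,'wrist10'); np.savez('wrist10.npz',**s)
s=robot.snapshot('scene'); save(s,'scene10'); np.savez('scene10.npz',**s)
cv2.imwrite('pics/scene10c.png',cv2.resize(cv2.cvtColor(s['pixels'][130:210,170:270],cv2.COLOR_RGB2BGR),None,fx=6,fy=6,interpolation=cv2.INTER_CUBIC))
E
```

```text
cmd [ 0.4962 -0.2954  0.0378] [179.97  -0.    80.08] meas [ 0.4959 -0.296   0.0275] [1.7993e+02 2.0000e-02 8.0070e+01] t 17.33 F [-0.1 -0.5 -1. ] w 0.0437 q [-0.64  0.22  1.52  0.    1.4  -0.46]
cmd [ 0.4962 -0.2954  0.0273] [179.97  -0.    80.08] meas [ 0.4959 -0.296   0.0275] [1.7993e+02 2.0000e-02 8.0070e+01] t 17.33 F [-0.1 -0.5 -1. ] w 0.0437 q [-0.64  0.22  1.52  0.    1.4  -0.46]
```

View pics/wrist10.png

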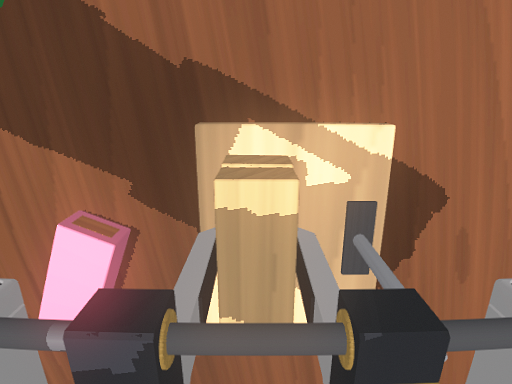

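View pics/scene10c.png

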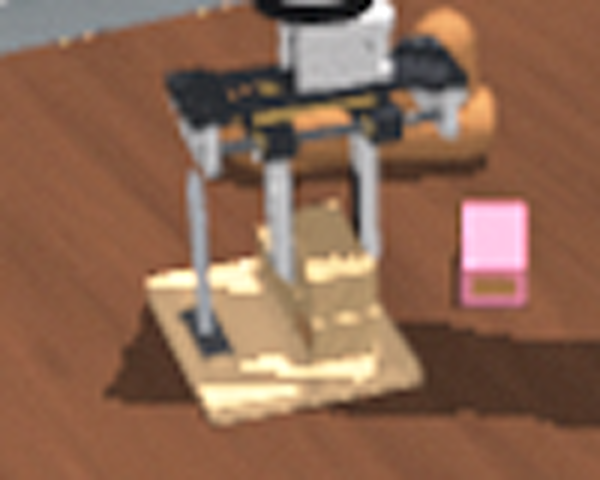

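```bash
python3 - <<'E'
from h import *
s=load('wrist10'); cv2.imwrite('pics/w10c.png',cv2.resize(cv2.cvtColor(s['pixels'][140:200,205:310],cv2.COLOR_RGB2BGR),None,fx=7,fy=7,interpolation=cv2.INTER_NEAREST))
T=toolcloud(s);W=cloud(s)*1000
for u in (245,270): print(u,[(v,*T[v,u][[0,2]].round(1)) for v in range(150,190,2)])
E
```

```text
245 [(150, np.float64(48.6), np.float64(12.6)), (152, np.float64(47.3), np.float64(11.9)), (154, np.float64(45.8), np.float64(12.8)), (156, np.float64(45.6), np.float64(5.7)), (158, np.float64(45.6), np.float64(-1.8)), (160, np.float64(45.7), np.float64(-9.3)), (162, np.float64(45.6), np.float64(-14.9)), (164, np.float64(45.2), np.float64(-19.4)), (166, np.float64(44.1), np.float64(-19.7)), (168, np.float64(43.8), np.float64(-24.2)), (170, np.float64(43.7), np.float64(-29.2)), (172, np.float64(44.1), np.float64(-36.1)), (174, np.float64(44.1), np.float64(-40.9)), (176, np.float64(44.2), np.float64(-45.5)), (178, np.float64(44.4), np.float64(-50.8)), (180, np.float64(43.7), np.float64(-52.1)), (182, np.float64(42.9), np.float64(-53.0)), (184, np.float64(41.8), np.float64(-52.8)), (186, np.float64(40.5), np.float64(-52.1)), (188, np.float64(39.7), np.float64(-52.8))]
270 [(150, np.float64(48.7), np.float64(12.5)), (152, np.float64(47.2), np.float64(12.6)), (154, np.float64(45.8), np.float64(12.8)), (156, np.float64(45.6), np.float64(6.2)), (158, np.float64(45.7), np.float64(-2.0)), (160, np.float64(45.6), np.float64(-8.2)), (162, np.float64(45.6), np.float64(-15.1)), (164, np.float64(45.1), np.float64(-18.4)), (166, np.float64(44.1), np.float64(-19.8)), (168, np.float64(43.9), np.float64(-24.7)), (170, np.float64(44.2), np.float64(-31.1)), (172, np.float64(44.1), np.float64(-36.0)), (174, np.float64(44.2), np.float64(-41.1)), (176, np.float64(44.5), np.float64(-46.8)), (178, np.float64(44.4), np.float64(-50.6)), (180, np.float64(43.5), np.float64(-51.4)), (182, np.float64(42.4), np.float64(-51.3)), (184, np.float64(41.8), np.float64(-52.7)), (186, np.float64(40.7), np.float64(-52.6)), (188, np.float64(39.6), np.float64(-52.6))]
```

View pics/w10c.png

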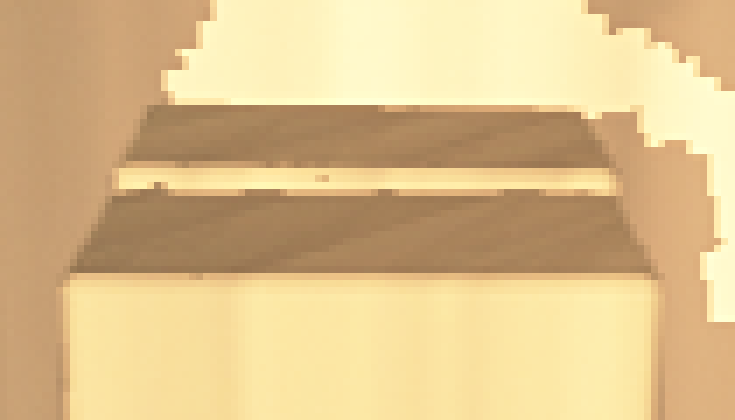

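```bash
cat > ends.py <<'E'
from h import *
import sys
s=load(sys.argv[1]); T=toolcloud(s); px=s['pixels'].astype(int)
for nm,lo,hi in (('upper',-46,-28),('lower',-14,4)):
    m=(T[...,2]>lo)&(T[...,2]<hi)&(abs(T[...,0]-45)<5)&(abs(T[...,1])<26)
    Q=T[m]; k=np.polyfit(Q[:,1],Q[:,0],1)
    print(nm,len(Q),'x',np.median(Q[:,0]).round(2),'y',np.percentile(Q[:,1],[1,99]).round(1),'yaw %.2f'%np.degrees(np.arctan(k[0])))
E
python3 ends.py wrist10
```

```text
upper 531 x 44.16 y [-20.3  21.7] yaw -0.02
lower 335 x 45.66 y [-20.1  22.2] yaw -0.55
```

Emit:
carry_out(deltas="0 0 -2 0 0 0 1; 1.4 0.4 -2 0 0 0 1; 1.4 0.4 -2 0 0 0 1; 1.4 0.4 -1 0 0 0 1; 1.4 0.4 0 0 0 0 1; 1.4 0.4 0.5 0 0 0 1; 1.4 0.4 0.5 0 0 0 1; 1.4 0.4 0.5 0 0 0 1")

```text
time: 18.1
tool_pos: [0.4963, -0.2944, 0.0266]
ee_rot: [3.141, -0.0, 1.398]
wrist_force: [-0.4, -0.1, 0.9]
width: 0.0435
```

```bash
python3 - <<'E'
from h import *
applied([1.4,.4,.5,0,0,0])
s=robot.snapshot('wrist'); save(s,'wrist11'); np.savez('wrist11.npz',**s)
E
python3 ends.py wrist11
```

```text
cmd [ 0.4968 -0.2941  0.0268] [179.97  -0.    80.08] meas [ 0.4963 -0.2944  0.0266] [179.97  -0.    80.08] t 18.1 F [-0.4 -0.1  0.9] w 0.0435 q [-0.63  0.22  1.52  0.    1.4  -0.46]
upper 551 x 44.41 y [-20.7  21.5] yaw -0.03
lower 350 x 44.28 y [-20.   21.6] yaw -0.60
```

Emit:
carry_out(deltas="0 0 0.5 0 0 0 0.35; 0 0 0.5 0 0 0 0.35; 0 0 0.5 0 0 0 0.35; 0 0 -4 0 0 0 0.35; 0 0 -24 0 0 0 0.35; 0 0 -60 0 0 0 0.3; 0 0 -100 0 0 0 0.25; 0 0 -140 0 0 0 0.25")

```text
time: 18.82
tool_pos: [0.4957, -0.294, 0.1678]
ee_rot: [-3.141, -0.001, 1.398]
wrist_force: [1.2, 0.4, 0.9]
width: 0.0705
```

```bash
python3 - <<'E'
from h import *
applied([0,0,-140,0,0,0])
s=robot.snapshot('wrist'); save(s,'wrist12'); np.savez('wrist12.npz',**s)
delta([.46,.0,.20],down(130)); 
E
```

```text
cmd [ 0.4968 -0.2941  0.1668] [179.97  -0.    80.08] meas [ 0.4957 -0.294   0.1678] [-1.7996e+02 -4.0000e-02  8.0080e+01] t 18.82 F [1.2 0.4 0.9] w 0.0705 q [-0.63  0.15  1.32  0.    1.68 -0.46]
DELTA mm [283.4 -86.9 -33.2] rot [ 5.000e-04  1.000e-04 -8.713e-01] | rows lin 7.2 ang 7.0
```

View pics/wrist12.png

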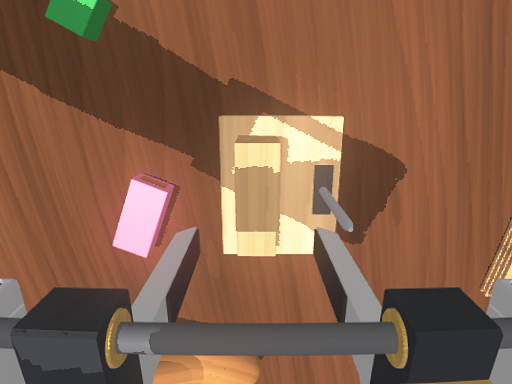

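Emit:
carry_out(deltas="35 -11 -5 0 0 -0.11 0.25; 71 -22 -10 0 0 -0.22 0.25; 106 -33 -15 0 0 -0.33 0.25; 142 -44 -20 0 0 -0.44 0.25; 177 -54 -24 0 0 -0.55 0.25; 213 -65 -28 0 0 -0.66 0.25; 248 -76 -33 0 0 -0.77 0.25; 283 -87 -33 0 0 -0.87 0.25")

```text
time: 19.53
tool_pos: [0.4594, 0.0009, 0.201]
ee_rot: [3.139, 0.003, 2.273]
wrist_force: [1.2, -0.8, 0.0]
width: 0.0708
```

```bash
python3 - <<'E'
from h import *
applied([283,-87,-33,0,0,-.87])
# view/approach: half_a top centre world (.5106,.2739,.068); tip 110 back along n
r=Rtilt(3.9); n=-r.as_matrix()[:,2]; tip=np.array([.5106,.2739,.068])+.12*n; print(tip, tip+r.apply([0,0,OFF]))
setp=tip+r.apply([0,0,OFF]); delta(setp,down(184)); tipdelta(tip,r)
E
```

```text
cmd [ 4.598e-01 -4.000e-04  1.998e-01] [1.7998e+02 2.0000e-02 1.2993e+02] meas [0.4594 0.0009 0.201 ] [1.7985e+02 1.6000e-01 1.3021e+02] t 19.53 F [ 1.2 -0.8  0. ] w 0.0708 q [-0.12 -0.12  1.53  0.    1.73 -0.82]
[0.44193022 0.26921856 0.16629825] [0.46024216 0.27046695 0.14008538]
DELTA mm [207.4 174.2  59.7] rot [ 2.000e-04  5.000e-04 -9.437e-01] | rows lin 6.7 ang 7.6
DELTA mm [207.4 174.2  59.7] rot [-0.2872 -0.564  -0.9117] | rows lin 6.7 ang 8.9
```

Emit:
carry_out(deltas="26 22 5 -0.032 -0.063 -0.101 0.25; 52 44 10 -0.064 -0.126 -0.202 0.25; 78 65 15 -0.096 -0.189 -0.303 0.25; 104 87 20 -0.128 -0.252 -0.404 0.25; 130 109 25 -0.16 -0.315 -0.505 0.25; 156 131 30 -0.192 -0.378 -0.606 0.25; 182 153 35 -0.224 -0.441 -0.707 0.25; 207 174 40 -0.256 -0.504 -0.808 0.25")

```text
time: 20.2
tool_pos: [0.4594, 0.2723, 0.1606]
ee_rot: [3.107, 0.554, 3.093]
wrist_force: [-0.4, 0.1, -0.8]
width: 0.0707
```

```bash
python3 - <<'E'
from h import *
applied([207,174,40,-.256,-.504,-.808])
r=Rtilt(3.9); n=-r.as_matrix()[:,2]; tip=np.array([.5106,.2739,.068])+.12*n
tipdelta(tip,r)
E
```

```text
cmd [0.4604 0.27   0.1598] [178.06  31.46 176.91] meas [0.4594 0.2723 0.1606] [178.    31.75 177.24] t 20.2 F [-0.4  0.1 -0.8] w 0.0707 q [ 0.65 -0.3   1.86 -0.35  1.14 -0.8 ]
DELTA mm [10.4 -0.2 16.7] rot [-0.0331 -0.0599 -0.1031] | rows lin 0.5 ang 1.0
```

Emit:
carry_out(deltas="10.4 0 17 -0.033 -0.06 -0.103 0.25; 10.4 0 17 -0.033 -0.06 -0.103 0.25; 10.4 0 17 -0.033 -0.06 -0.103 0.25; 10.4 0 17 -0.033 -0.06 -0.103 0.25; 10.4 0 17 -0.033 -0.06 -0.103 0.25; 10.4 0 17 -0.033 -0.06 -0.103 0.25; 10.4 0 17 -0.033 -0.06 -0.103 0.25; 10.4 0 17 -0.033 -0.06 -0.103 0.25")

```text
time: 20.87
tool_pos: [0.4615, 0.2705, 0.1417]
ee_rot: [3.139, 0.613, -3.077]
wrist_force: [0.9, -0.2, -0.1]
width: 0.0704
```

```bash
python3 - <<'E'
from h import *
applied([10.4,0,17,-.033,-.06,-.103])
s=robot.snapshot('wrist'); save(s,'wrist13'); np.savez('wrist13.npz',**s)
E
python3 m7.py wrist13
```

```text
cmd [0.4604 0.2706 0.1399] [-180.     35.   -176.11] meas [0.4615 0.2705 0.1417] [ 179.88   35.14 -176.29] t 20.87 F [ 0.9 -0.2 -0.1] w 0.0704 q [ 0.65 -0.33  1.95 -0.38  1.02 -0.87]
[233 161  47  47] 2009 rect tool [0.3 0.2] [43.5 43.7] 0.13 ztop 87.8 slope deg [ 1.03 -0.15] world top [0.5104 0.2742 0.0678] pct [[-21.0, -21.2], [21.8, 21.4]]
```

View pics/wrist13.png

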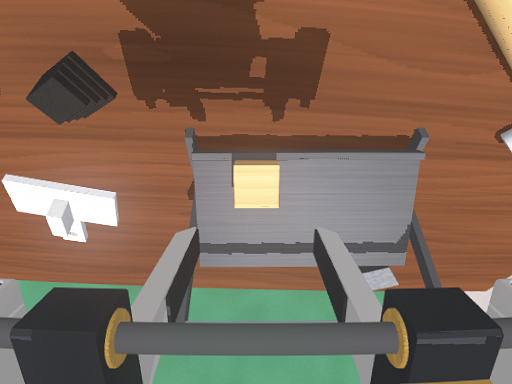

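Emit:
carry_out(deltas="0.3 0.2 30 0 0 0 0.25; 0.3 0.2 65 0 0 0 0.25; 0.3 0.2 100 0 0 0 0.25; 0.3 0.2 125 0 0 0 0.25; 0.3 0.2 136 0 0 0 0.25; 0.3 0.2 141 0 0 0 0.25; 0.3 0.2 141 0 0 0 1; 0.3 0.2 141 0 0 0 1")

```text
time: 21.58
tool_pos: [0.5409, 0.2765, 0.0253]
ee_rot: [3.141, 0.613, -3.074]
wrist_force: [-0.3, -0.3, 0.1]
width: 0.0604
```

Emit:
carry_out(deltas="0 0 0 0 0 0 1; 0 0 0 0 0 0 1; 0 0 0 0 0 0 1; 0 0 0 0 0 0 1; 0 0 0 0 0 0 1; 0 0 0 0 0 0 1; 0 0 -3 0 0 0 1; 0 0 -30 0 0 0 1")

```text
time: 22.25
tool_pos: [0.5232, 0.2739, 0.0461]
ee_rot: [-3.139, 0.608, -3.072]
wrist_force: [0.2, -0.0, -0.0]
width: 0.0438
```

```bash
python3 - <<'E'
from h import *
applied([.3,.2,141,0,0,0]);applied([0,0,-30,0,0,0])
E
```

```text
cmd [0.5408 0.2763 0.0242] [-180.     35.   -176.11] meas [0.5232 0.2739 0.0461] [-179.84   34.85 -176.04] t 22.25 F [ 0.2 -0.  -0. ] w 0.0438 q [ 0.56 -0.12  1.98 -0.4   0.77 -0.86]
cmd [0.5237 0.2751 0.0488] [-180.     35.   -176.11] meas [0.5232 0.2739 0.0461] [-179.84   34.85 -176.04] t 22.25 F [ 0.2 -0.  -0. ] w 0.0438 q [ 0.56 -0.12  1.98 -0.4   0.77 -0.86]
```

Gripped at 44 mm. Retreat along the normal and start turning upright.

Emit:
carry_out(deltas="0 0 -40 0 0 0 1; 0 0 -80 0 0 0 1; 0 0 -118 0 0 0 1; 0 0 -150 0 0 0 1; 0 0 -160 0 0.12 0 1; 0 0 -165 0 0.24 0 1; 0 0 -170 0 0.36 0 1; 0 0 -170 0 0.48 0 1")

```text
time: 22.92
tool_pos: [0.4256, 0.2692, 0.1913]
ee_rot: [3.138, 0.131, -3.072]
wrist_force: [0.1, 0.6, -1.2]
width: 0.0437
```

```bash
python3 - <<'E'
from h import *
applied([0,0,-170,0,.48,0])
delta([.47,-.02,.19],down(130))
E
```

```text
cmd [0.4264 0.2685 0.188 ] [-180.      7.5  -176.11] meas [0.4256 0.2692 0.1913] [ 179.8     7.48 -176.01] t 22.92 F [ 0.1  0.6 -1.2] w 0.0437 q [ 0.49 -0.12  1.55 -0.05  1.59 -1.16]
DELTA mm [ -24.  -290.8    1.2] rot [0.0616 0.1212 0.9392] | rows lin 7.0 ang 7.6
```

Emit:
carry_out(deltas="-3 -36 0 0.008 0.015 0.117 1; -6 -73 0 0.015 0.03 0.235 1; -9 -109 0 0.023 0.045 0.352 1; -12 -145 0 0.031 0.061 0.47 1; -15 -182 0 0.039 0.076 0.587 1; -18 -218 0 0.046 0.091 0.704 1; -21 -255 1 0.054 0.106 0.822 1; -24 -291 1 0.062 0.121 0.939 1")

```text
time: 23.58
tool_pos: [0.4691, -0.0221, 0.1897]
ee_rot: [-3.141, -0.001, 2.263]
wrist_force: [1.0, 0.5, -0.6]
width: 0.0437
```

```bash
python3 - <<'E'
from h import *
applied([-24,-291,1,.062,.121,.939])
a=np.radians(79.7); d=np.array([np.cos(a),np.sin(a)]); c=np.array([.4888,-.3388]); 
v=c-.055*d; print(v); delta([*v,.17],down(79.8))
E
```

```text
cmd [ 0.47   -0.0202  0.1902] [-1.7998e+02  2.0000e-02  1.3001e+02] meas [ 0.4691 -0.0221  0.1897] [-1.7996e+02 -3.0000e-02  1.2969e+02] t 23.58 F [ 1.   0.5 -0.6] w 0.0437 q [-0.17 -0.09  1.52 -0.    1.71 -0.86]
[ 0.47896588 -0.39291368]
DELTA mm [-291.2 -232.7   20.4] rot [-2.000e-04  5.000e-04  8.763e-01] | rows lin 9.0 ang 7.0
```

Emit:
carry_out(deltas="-31 -25 2 0 0 0.11 1; -62 -50 4 0 0 0.22 1; -93 -75 6 0 0 0.33 1; -124 -100 8 0 0 0.44 1; -155 -125 11 0 0 0.55 1; -186 -149 14 0 0 0.66 1; -217 -174 17 0 0 0.77 1; -248 -199 20 0 0 0.876 1")

```text
time: 24.25
tool_pos: [0.476, -0.34, 0.1696]
ee_rot: [-3.141, 0.0, 1.388]
wrist_force: [1.2, 0.6, -0.1]
width: 0.0437
```

```bash
python3 - <<'E'
from h import *
applied([-248,-199,20,0,0,.876])
delta([.479,-.393,.17],down(79.8))
E
```

```text
cmd [ 0.477  -0.3381  0.1703] [1.800e+02 3.000e-02 7.982e+01] meas [ 0.476  -0.34    0.1696] [-179.99    0.     79.51] t 24.25 F [ 1.2  0.6 -0.1] w 0.0437 q [-0.72  0.17  1.29 -0.    1.68 -0.53]
DELTA mm [-53.7  11.7   0.4] rot [0.0001 0.0005 0.0003] | rows lin 1.3 ang 0.0
```

Emit:
carry_out(deltas="-30 6 0 0 0 0 1; -54 12 0 0 0 0 1; -54 12 0 0 0 0 1; -54 12 0 0 0 0 1; -54 12 0 0 0 0 1; -54 12 0 0 0 0 1; -54 12 0 0 0 0 1; -54 12 0 0 0 0 1")

```text
time: 24.92
tool_pos: [0.4791, -0.3925, 0.1706]
ee_rot: [3.141, 0.001, 1.395]
wrist_force: [0.8, 0.6, -1.1]
width: 0.0438
```

```bash
python3 - <<'E'
from h import *
applied([-54,12,0,0,0,0])
s=robot.snapshot('wrist'); save(s,'wrist14'); np.savez('wrist14.npz',**s)
E
python3 m9.py wrist14 .07 .09; python3 m9.py wrist14 .038 .056
```

```text
cmd [ 0.4793 -0.3934  0.1704] [1.800e+02 3.000e-02 7.982e+01] meas [ 0.4791 -0.3925  0.1706] [1.7996e+02 5.0000e-02 7.9910e+01] t 24.92 F [ 0.8  0.6 -1.1] w 0.0438 q [-0.78  0.24  1.2  -0.    1.7  -0.6 ]
held 5791 ztop -52.4 [[-20.6 -21.2 -54. ]
 [  2.9   0.3 -52.4]
 [ 22.6  21.9 -49.1]]
held plane slope deg [ 1.68 -0.02]
held 2 y at mid -20.4 angle 0.03
held 98 y at mid 21.2 angle -0.10
row 5019 ((100.45295715332031, -0.4493122100830078), (43.572166442871094, 89.09183502197266), 89.74559783935547) [[ 5.610e+01 -2.190e+01  8.980e+01]
 [ 1.030e+02 -1.000e-01  9.170e+01]
 [ 1.447e+02  2.110e+01  9.380e+01]]
row 2 y at mid -21.0 angle -0.55
row 98 y at mid 20.2 angle -0.11
held 5791 ztop -52.4 [[-20.6 -21.2 -54. ]
 [  2.9   0.3 -52.4]
 [ 22.6  21.9 -49.1]]
held plane slope deg [ 1.68 -0.02]
held 2 y at mid -20.4 angle 0.03
held 98 y at mid 21.2 angle -0.10
row 1674 ((31.25593376159668, -0.18169021606445312), (44.190101623535156, 41.7709846496582), 89.93208312988281) [[ 1.060e+01 -2.200e+01  1.218e+02]
 [ 3.210e+01  1.000e-01  1.237e+02]
 [ 5.200e+01  2.150e+01  1.257e+02]]
row 2 y at mid -21.4 angle 0.72
row 98 y at mid 20.7 angle -0.64
```

View pics/wrist14.png

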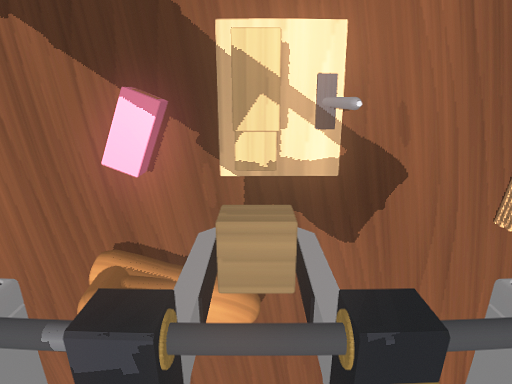

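```bash
python3 - <<'E'
from h import *
s=load('wrist14'); T=toolcloud(s); px=s['pixels'].astype(int)
for u in (235,256,280): print(u,[(v,*T[v,u][[0,2]].round(1)) for v in range(203,226,2)])
m=(T[...,2]>-48)&(T[...,2]<-26)&(abs(T[...,0]-22)<5)&(abs(T[...,1])<24)
Q=T[m]; print(len(Q),np.percentile(Q,[2,50,98],axis=0).round(2)); k=np.polyfit(Q[:,2],Q[:,0],1); print('tilt',np.degrees(np.arctan(k[0])))
# ends of full_b (-y end) and full_a(-y end) along columns
for u in (245,256,268): print(u,[(v,*T[v,u][[0,2]].round(1)) for v in list(range(126,136))+list(range(165,178))])
E
```

```text
235 [(203, np.float64(-42.1), np.float64(170.6)), (205, np.float64(21.8), np.float64(-23.4)), (207, np.float64(21.9), np.float64(-27.4)), (209, np.float64(21.9), np.float64(-31.1)), (211, np.float64(22.1), np.float64(-35.1)), (213, np.float64(22.0), np.float64(-38.1)), (215, np.float64(22.1), np.float64(-41.5)), (217, np.float64(22.2), np.float64(-44.9)), (219, np.float64(22.3), np.float64(-48.4)), (221, np.float64(22.5), np.float64(-51.7)), (223, np.float64(21.1), np.float64(-51.0)), (225, np.float64(20.2), np.float64(-51.6))]
256 [(203, np.float64(-41.8), np.float64(169.9)), (205, np.float64(21.9), np.float64(-23.6)), (207, np.float64(21.7), np.float64(-26.8)), (209, np.float64(21.7), np.float64(-30.5)), (211, np.float64(22.4), np.float64(-35.9)), (213, np.float64(22.3), np.float64(-38.9)), (215, np.float64(22.2), np.float64(-41.8)), (217, np.float64(22.1), np.float64(-44.6)), (219, np.float64(22.7), np.float64(-49.2)), (221, np.float64(22.2), np.float64(-50.8)), (223, np.float64(21.6), np.float64(-52.2)), (225, np.float64(20.6), np.float64(-52.5))]
280 [(203, np.float64(-41.9), np
[... 2931 characters left out ...]
(133, np.float64(49.8), np.float64(124.8)), (134, np.float64(48.7), np.float64(125.3)), (135, np.float64(47.9), np.float64(124.1)), (165, np.float64(16.4), np.float64(123.2)), (166, np.float64(15.1), np.float64(124.1)), (167, np.float64(14.1), np.float64(124.0)), (168, np.float64(12.9), np.float64(124.5)), (169, np.float64(12.2), np.float64(122.5)), (170, np.float64(10.9), np.float64(123.6)), (171, np.float64(2.6), np.float64(155.3)), (172, np.float64(1.2), np.float64(156.0)), (173, np.float64(0.1), np.float64(155.5)), (174, np.float64(-0.8), np.float64(154.4)), (175, np.float64(-2.6), np.float64(156.8)), (176, np.float64(-7.0), np.float64(170.0)), (177, np.float64(-8.0), np.float64(169.0))]
```

Emit:
carry_out(deltas="30 -0.3 10 0 0 -0.005 1; 30.5 -0.3 45 0 0 -0.005 1; 30.5 -0.3 80 0 0 -0.005 1; 30.5 -0.3 110 0 0 -0.005 1; 30.5 -0.3 130 0 0 -0.005 1; 30.5 -0.3 138 0 0 -0.005 1; 30.5 -0.3 141 0 0 -0.005 1; 30.5 -0.3 141.5 0 0 -0.005 1")

```text
time: 25.63
tool_pos: [0.4843, -0.3637, 0.0291]
ee_rot: [3.141, 0.001, 1.398]
wrist_force: [-0.0, -0.3, 0.3]
width: 0.0435
```

Emit:
carry_out(deltas="0 0 0 0 0 0 1; 0.6 0 0 0 0 0 1; 1.2 0 0 0 0 0 1; 1.8 0 0 0 0 0 1; 2.2 0 0 0 0 0 1; 2.2 0 1 0 0 0 1; 2.2 0 1.8 0 0 0 1; 2.2 0 1.8 0 0 0 1")

```text
time: 26.3
tool_pos: [0.4843, -0.3615, 0.027]
ee_rot: [3.141, 0.001, 1.398]
wrist_force: [0.2, -0.4, 0.3]
width: 0.0439
```

```bash
python3 - <<'E'
from h import *
applied([30.5,-.3,141.5,0,0,-.005]); applied([2.2,0,1.8,0,0,0])
s=robot.snapshot('wrist'); save(s,'wrist15'); np.savez('wrist15.npz',**s)
s=robot.snapshot('scene'); save(s,'scene15'); np.savez('scene15.npz',**s)
cv2.imwrite('pics/scene15c.png',cv2.resize(cv2.cvtColor(s['pixels'][130:210,170:270],cv2.COLOR_RGB2BGR),None,fx=6,fy=6,interpolation=cv2.INTER_CUBIC))
T=toolcloud(load('wrist15'));
for u in (245,256,268): print(u,[(v,*T[v,u][[0,2]].round(1)) for v in range(205,235,2)])
E
```

```text
cmd [ 0.4844 -0.3634  0.0288] [1.80e+02 3.00e-02 8.01e+01] meas [ 0.4843 -0.3615  0.027 ] [1.7998e+02 4.0000e-02 8.0100e+01] t 26.3 F [ 0.2 -0.4  0.3] w 0.0439 q [-0.73  0.28  1.45 -0.    1.41 -0.56]
cmd [ 0.4848 -0.3612  0.027 ] [1.80e+02 3.00e-02 8.01e+01] meas [ 0.4843 -0.3615  0.027 ] [1.7998e+02 4.0000e-02 8.0100e+01] t 26.3 F [ 0.2 -0.4  0.3] w 0.0439 q [-0.73  0.28  1.45 -0.    1.41 -0.56]
245 [(205, np.float64(30.4), np.float64(-51.7)), (207, np.float64(29.1), np.float64(-51.3)), (209, np.float64(28.6), np.float64(-53.0)), (211, np.float64(26.9), np.float64(-51.3)), (213, np.float64(25.8), np.float64(-51.3)), (215, np.float64(25.0), np.float64(-52.1)), (217, np.float64(23.6), np.float64(-51.3)), (219, np.float64(21.0), np.float64(-47.6)), (221, np.float64(20.9), np.float64(-50.4)), (223, np.float64(20.0), np.float64(-50.8)), (225, np.float64(19.1), np.float64(-51.4)), (227, np.float64(17.5), np.float64(-50.4)), (229, np.float64(17.3), np.float64(-52.7)), (231, np.float64(15.9), np.float64(-52.1)), (233, np.float64(14.9), np.float64(-52.5))]
256 [(205, np.float64(30.2), np.flo
[... 594 characters left out ...]
.float64(14.5), np.float64(-51.5))]
268 [(205, np.float64(30.6), np.float64(-52.2)), (207, np.float64(29.3), np.float64(-51.6)), (209, np.float64(28.3), np.float64(-51.9)), (211, np.float64(26.9), np.float64(-51.2)), (213, np.float64(26.1), np.float64(-52.0)), (215, np.float64(25.2), np.float64(-52.5)), (217, np.float64(23.8), np.float64(-51.9)), (219, np.float64(21.1), np.float64(-47.7)), (221, np.float64(20.6), np.float64(-49.5)), (223, np.float64(20.7), np.float64(-52.5)), (225, np.float64(19.3), np.float64(-51.9)), (227, np.float64(18.4), np.float64(-52.4)), (229, np.float64(17.0), np.float64(-52.0)), (231, np.float64(15.9), np.float64(-52.0)), (233, np.float64(15.0), np.float64(-52.5))]
```

View pics/wrist15.png

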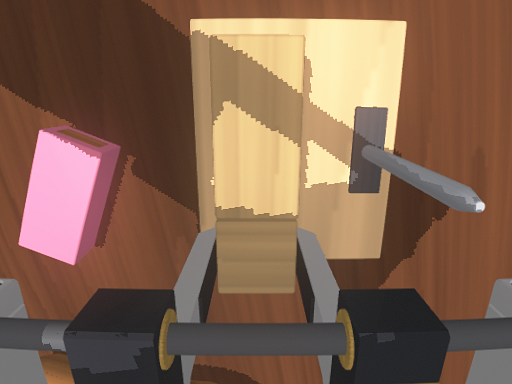

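View pics/scene15c.png

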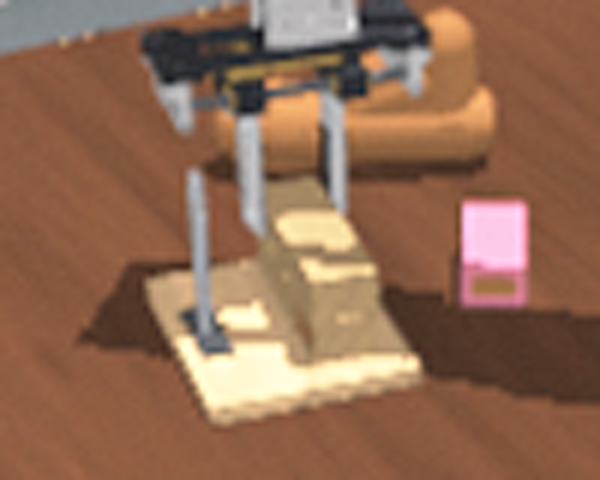

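Emit:
carry_out(deltas="0 0 -1 0 0 0 1; 0.7 0 -1 0 0 0 1; 0.7 0 -1 0 0 0 1; 0.7 0 0.2 0 0 0 1; 0.7 0 0.2 0 0 0 1; 0.7 0 0.2 0 0 0 0.35; 0.7 0 0.2 0 0 0 0.35; 0.7 0 0.2 0 0 0 0.35")

```text
time: 27.07
tool_pos: [0.4843, -0.3607, 0.0263]
ee_rot: [-3.141, 0.0, 1.398]
wrist_force: [1.3, -0.4, 0.5]
width: 0.0595
```

```bash
python3 - <<'E'
from h import *
applied([.7,0,.2,0,0,0])
s=robot.snapshot('wrist'); save(s,'wrist16'); np.savez('wrist16.npz',**s)
cv2.imwrite('pics/w16c.png',cv2.resize(cv2.cvtColor(s['pixels'][180:310,190:325],cv2.COLOR_RGB2BGR),None,fx=5,fy=4.5,interpolation=cv2.INTER_NEAREST)[:600])
E
```

```text
cmd [ 0.4849 -0.3605  0.0268] [1.80e+02 3.00e-02 8.01e+01] meas [ 0.4843 -0.3607  0.0263] [-1.7999e+02  2.0000e-02  8.0100e+01] t 27.07 F [ 1.3 -0.4  0.5] w 0.0595 q [-0.73  0.28  1.45 -0.    1.41 -0.56]
```

View pics/w16c.png

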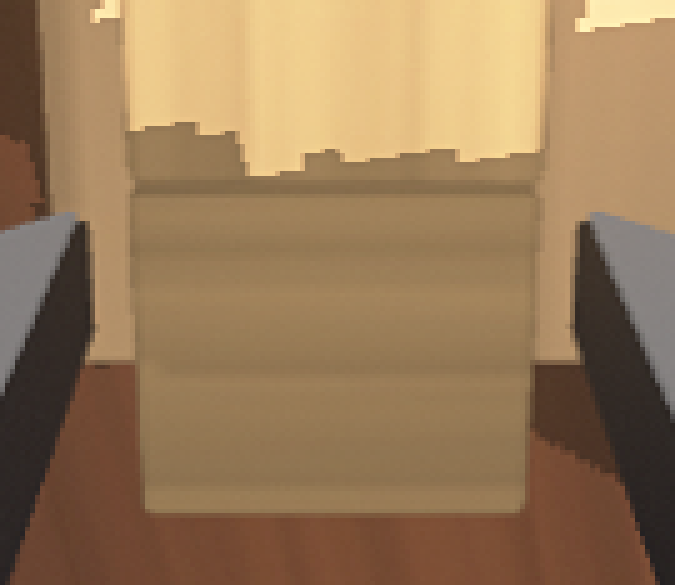

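Emit:
carry_out(deltas="0 0 -5 0 0 0 0.3; 0 0 -25 0 0 0 0.3; 0 0 -60 0 0 0 0.3; 0 0 -100 0 0 0 0.3; 0 0 -140 0 0 0 0.3; -15 0 -150 0 0 0 0.3; -15 0 -150 0 0 0 0.4; -15 0 -150 0 0 0 0.4")

```text
time: 27.78
tool_pos: [0.4819, -0.3758, 0.177]
ee_rot: [3.14, 0.001, 1.397]
wrist_force: [-0.4, 0.2, -1.1]
width: 0.0574
```

```bash
cat > stack.py <<'E'
from h import *
import sys
s=load(sys.argv[1]); W=cloud(s); X,Y,Z=[W[...,i] for i in range(3)]; px=s['pixels'].astype(int)
base=np.array([.4935,-.3145])
a=np.radians(-10.2); ax=np.array([np.cos(a),np.sin(a)]); ay=np.array([-ax[1],ax[0]])
f=(np.hypot(X-base[0],Y-base[1])<.09)&(Z>.066)&(Z<.09)
n,lab,st,_=cv2.connectedComponentsWithStats(f.astype(np.uint8)); f=lab==1+np.argmax(st[1:,4])
rc=rect(W[f]); print('top course',f.sum(),np.median(Z[f]).round(4),rc)
c=rc[0]/1000; d=np.stack([X-c[0],Y-c[1]],-1)*1000; bx=d@ax; by=d@ay
k=np.linalg.lstsq(np.c_[bx[f],by[f],np.ones(f.sum())],Z[f]*1000,rcond=None)[0]; print('plane slopes deg',np.degrees(k[:2]*1).round(2))
rd=(abs(bx-75)<18)&(abs(by-2)<18)&(Z>.05)&(Z<.15)
for lo in range(50,145,10):
    q=rd&(Z*1000>lo)&(Z*1000<=lo+10)
    if q.sum()>2: print(lo,q.sum(),'bx',np.percentile(bx[q],[5,50,95]).round(1),'by',np.percentile(by[q],[5,50,95]).round(1),'world mid',(np.mean(np.percentile(W[q][:,:2],[5,95],axis=0),0)).round(4))
E
python3 - <<'E'
from h import *
applied([-15,0,-150,0,0,0])
s=robot.snapshot('wrist'); save(s,'wrist17'); np.savez('wrist17.npz',**s)
E
python3 stack.py wrist17
```

```text
cmd [ 0.4823 -0.3752  0.1769] [1.80e+02 3.00e-02 8.01e+01] meas [ 0.4819 -0.3758  0.177 ] [1.7994e+02 5.0000e-02 8.0050e+01] t 27.78 F [-0.4  0.2 -1.1] w 0.0574 q [-0.75  0.22  1.21 -0.    1.7  -0.58]
top course 6602 0.0787 (array([ 493. , -317.1]), array([134.4,  44. ]), 80.1)
plane slopes deg [0.02 0.01]
50 19 bx [71.8 72.4 75.4] by [2.1 5.4 8.4] world mid [ 0.5666 -0.325 ]
60 21 bx [71.9 72.6 76.2] by [1.3 5.2 8.7] world mid [ 0.567  -0.3255]
70 26 bx [71.7 72.5 75.5] by [1.9 5.7 8.5] world mid [ 0.5666 -0.3251]
80 25 bx [71.9 72.7 76.1] by [0.9 5.5 8.7] world mid [ 0.567  -0.3256]
90 28 bx [72.  72.8 75.9] by [1.1 5.6 8.8] world mid [ 0.5669 -0.3254]
100 32 bx [72.  72.7 75.2] by [1.2 5.5 8.4] world mid [ 0.5665 -0.3255]
110 35 bx [72.  72.8 76. ] by [1.3 5.9 8.8] world mid [ 0.5669 -0.3254]
120 76 bx [72.1 74.  78.9] by [0.6 5.5 8.6] world mid [ 0.5683 -0.3261]
130 54 bx [74.  75.8 78.5] by [1.8 4.2 6.6] world mid [ 0.5688 -0.3265]
```

View pics/wrist17.png

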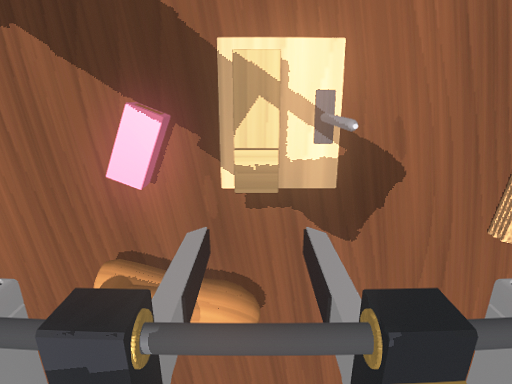

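```bash
python3 - <<'E'
from h import *
delta([.58,-.14,.17],down(26)); delta([.64,.013,.13],down(-12))
E
```

```text
DELTA mm [248.5  55.8   6.7] rot [3.000e-04 4.000e-04 9.443e-01] | rows lin 6.1 ang 7.6
DELTA mm [409.6  88.6  46.7] rot [4.0000e-04 3.0000e-04 1.6075e+00] | rows lin 10.1 ang 12.9
```

Emit:
carry_out(deltas="30 7 0 0 0 0.12 0.45; 62 14 0 0 0 0.24 0.5; 93 21 0 0 0 0.36 0.5; 124 28 0 0 0 0.48 0.5; 155 35 0 0 0 0.6 0.5; 186 42 0 0 0 0.72 0.5; 217 49 3 0 0 0.84 0.5; 249 56 7 0 0 0.96 0.5")

```text
time: 28.5
tool_pos: [0.5787, -0.1373, 0.1664]
ee_rot: [-3.138, 0.004, 0.432]
wrist_force: [0.5, -0.7, 0.6]
width: 0.0468
```

```bash
python3 - <<'E'
from h import *
applied([249,56,7,0,0,.96])
delta([.642,.013,.10],down(-12))
E
```

```text
cmd [ 0.5803 -0.1395  0.1697] [1.7998e+02 1.0000e-02 2.5100e+01] meas [ 0.5787 -0.1373  0.1664] [-179.82    0.21   24.77] t 28.5 F [ 0.5 -0.7  0.6] w 0.0468 q [-0.33  0.19  1.27 -0.    1.68  0.81]
DELTA mm [ 120.6 -112.    69.7] rot [5.000e-04 1.000e-04 6.475e-01] | rows lin 4.3 ang 5.2
```

Emit:
carry_out(deltas="22 -20 8 0 0 0.12 0.5; 45 -42 18 0 0 0.24 0.5; 68 -64 30 0 0 0.36 0.5; 91 -85 45 0 0 0.48 0.5; 110 -102 58 0 0 0.6 0.5; 121 -112 70 0 0 0.6475 0.5; 121 -112 70 0 0 0.6475 0.5; 121 -112 70 0 0 0.6475 0.5")

```text
time: 29.17
tool_pos: [0.6394, 0.0138, 0.0956]
ee_rot: [3.14, 0.007, -0.206]
wrist_force: [-0.1, -0.3, 0.3]
width: 0.0469
```

```bash
cat > rib.py <<'E'
from h import *
import sys
s=load(sys.argv[1]); T=toolcloud(s); W=cloud(s); p,r=getcmd(); Z=W[...,2]
near=np.hypot(W[...,0]-.646,W[...,1]-.0135)<.05
m=near&(Z>.035)&(Z<.05); q=T[m][:,:2]; rc=cv2.minAreaRect(q.astype(np.float32)); print('rib',m.sum(),'z',np.median(Z[m]).round(4),rc, 'world',(p+r.apply([rc[0][0]/1000,rc[0][1]/1000,0])).round(4))
# top plate surface
near=np.hypot(W[...,0]-.66,W[...,1]-.01)<.12
m=near&(Z>.006)&(Z<.02); q=T[m]; print('plate pct x',np.percentile(q[:,0],[.5,99.5]).round(1),'y',np.percentile(q[:,1],[.5,99.5]).round(1),'z',np.median(Z[m]).round(4))
t=q[q[:,0]>35]; print('tongue y',np.percentile(t[:,1],[1,99]).round(1))
E
python3 - <<'E'
from h import *
applied([121,-112,70,0,0,.6475])
s=robot.snapshot('wrist'); save(s,'wrist18'); np.savez('wrist18.npz',**s)
E
python3 rib.py wrist18
```

```text
cmd [0.6423 0.0132 0.0997] [179.97  -0.   -12.  ] meas [0.6394 0.0138 0.0956] [179.88   0.41 -11.81] t 29.17 F [-0.1 -0.3  0.3] w 0.0469 q [-0.07  0.32  1.26 -0.    1.57  1.71]
rib 1285 z 0.0416 ((3.931344985961914, -0.4347515106201172), (49.498390197753906, 19.440454483032227), 0.044477034360170364) world [0.6463 0.0128 0.0997]
plate pct x [-40.7  93.1] y [-69.9  67.6] z 0.0117
tongue y [-17.   16.1]
```

View pics/wrist18.png

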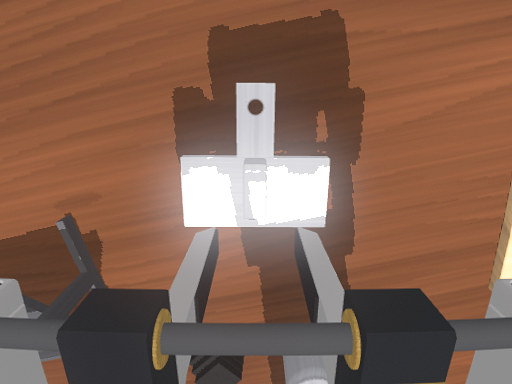

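Emit:
carry_out(deltas="4 -0.4 10 0 0 0 0.5; 4 -0.4 40 0 0 0 0.5; 4 -0.4 70 0 0 0 0.5; 4 -0.4 95 0 0 0 0.5; 4 -0.4 108 0 0 0 0.5; 4 -0.4 115 0 0 0 0.5; 4 -0.4 115 0 0 0 0.5; 4 -0.4 115 0 0 0 1")

```text
time: 29.88
tool_pos: [0.647, 0.0116, -0.0143]
ee_rot: [3.141, -0.003, -0.21]
wrist_force: [0.1, -0.3, 0.1]
width: 0.0429
```

Emit:
carry_out(deltas="0 0 0 0 0 0 1; 0 0 0 0 0 0 1; 0 0 0 0 0 0 1; 0 0 0 0 0 0 1; 0 0 0 0 0 0 1; 0 0 0 0 0 0 1; 0 0 0 0 0 0 1; 0 0 0 0 0 0 1")

```text
time: 30.55
tool_pos: [0.6467, 0.0129, -0.0147]
ee_rot: [-3.141, -0.002, -0.209]
wrist_force: [0.6, 1.9, 5.1]
width: 0.0194
```

```bash
python3 - <<'E'
from h import *
applied([4,-.4,115,0,0,0])
s=robot.snapshot('wrist'); save(s,'wrist19'); np.savez('wrist19.npz',**s)
E
```

```text
cmd [ 0.6463  0.0127 -0.0153] [179.97  -0.   -12.  ] meas [ 0.6467  0.0129 -0.0147] [-1.7997e+02 -1.1000e-01 -1.1990e+01] t 30.55 F [0.6 1.9 5.1] w 0.0194 q [-0.07  0.4   1.38  0.    1.36  1.71]
```

View pics/wrist19.png

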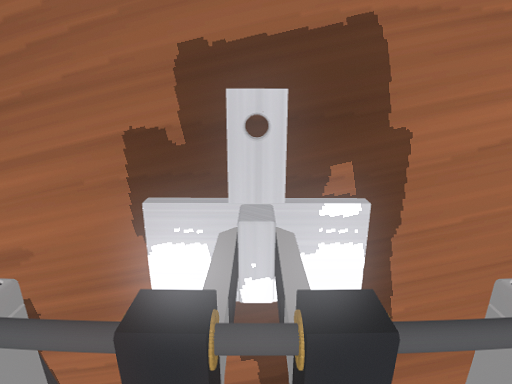

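Emit:
carry_out(deltas="0 0 -3 0 0 0 1; 0 0 -8 0 0 0 1; 0 0 -20 0 0 0 1; 0 0 -40 0 0 0 1; 0 0 -65 0 0 0 1; 0 0 -95 0 0 0 1; 0 0 -125 0 0 0 1; 0 0 -160 0 0 0 1")

```text
time: 31.27
tool_pos: [0.6441, 0.0121, 0.1438]
ee_rot: [3.14, 0.005, -0.21]
wrist_force: [0.3, -0.2, -4.5]
width: 0.0199
```

```bash
python3 - <<'E'
from h import *
applied([0,0,-160,0,0,0])
s=robot.snapshot('wrist'); save(s,'wrist20'); np.savez('wrist20.npz',**s)
delta([.5003,-.3139,.150],down(-10.1))
T=toolcloud(s); m=(abs(T[...,1])<66)&(T[...,0]>-40)&(T[...,0]<90)&(T[...,2]>-40)&(T[...,2]<-12); Q=T[m]
Q=Q[abs(Q[:,2]-np.median(Q[:,2]))<6]; k=np.linalg.lstsq(np.c_[Q[:,:2],np.ones(len(Q))],Q[:,2],rcond=None)[0]; print('plate top plane',k, np.degrees(k[:2]))
s=load('wrist19'); T=toolcloud(s); m=(abs(T[...,1])<66)&(T[...,0]>-40)&(T[...,0]<90)&(T[...,2]>-40)&(T[...,2]<-18); Q=T[m]
Q=Q[abs(Q[:,2]-np.median(Q[:,2]))<6]; k=np.linalg.lstsq(np.c_[Q[:,:2],np.ones(len(Q))],Q[:,2],rcond=None)[0]; print('bench: plate top plane',k, np.degrees(k[:2]))
E
```

```text
cmd [0.6463 0.0128 0.1447] [179.97  -0.   -12.  ] meas [0.6441 0.0121 0.1438] [179.89   0.27 -12.02] t 31.27 F [ 0.3 -0.2 -4.5] w 0.0199 q [-0.07  0.31  1.17 -0.    1.66  1.71]
DELTA mm [-74.9 349.9  -5.2] rot [ 0.0005 -0.0001 -0.0331] | rows lin 8.6 ang 0.3
plate top plane [ 8.30567950e-03 -3.13896368e-03 -2.54052474e+01] [ 0.47588038 -0.17984937]
bench: plate top plane [0. 0. 0.] [0. 0.]
  return _methods._mean(a, axis=axis, dtype=dtype,
  ret = ret.dtype.type(ret / rcount)
```

View pics/wrist20.png

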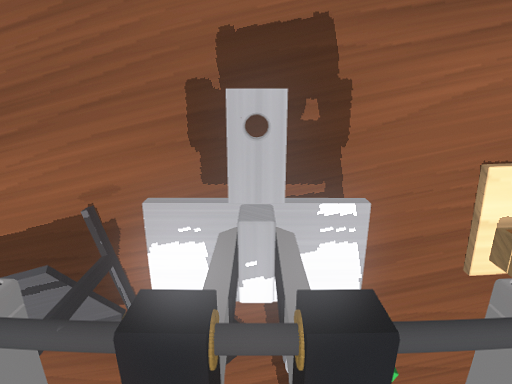

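Emit:
carry_out(deltas="-6 25 -2 0 0 -0.004 1; -14 64 -5 0 0 -0.008 1; -23 104 -5 0 0 -0.013 1; -32 144 -5 0 0 -0.017 1; -41 184 -5 0 0 -0.022 1; -50 224 -5 0 0 -0.026 1; -59 264 -5 0 0 -0.03 1; -68 300 -5 0 0 -0.033 1")

```text
time: 31.98
tool_pos: [0.5149, -0.269, 0.1488]
ee_rot: [3.14, 0.001, -0.177]
wrist_force: [0.5, 0.9, -5.2]
width: 0.0196
```

Emit:
carry_out(deltas="-5 12 0 0 0 0 1; -7 18 0 0 0 0 1; -7 18 0 0 0 0 1; -7 18 0 0 0 0 1; -7 18 0 0 0 0 1; -7 18 0 0 0 0 1; -7 18 0 0 0 0 1; -7 18 0 0 0 0 1")

```text
time: 32.65
tool_pos: [0.5074, -0.2824, 0.1495]
ee_rot: [3.141, -0.0, -0.175]
wrist_force: [0.7, 0.3, -3.9]
width: 0.02
```

```bash
python3 - <<'E'
from h import *
applied([-68,300,-5,0,0,-.033]); applied([-7,18,0,0,0,0])
s=robot.snapshot('wrist'); save(s,'wrist21'); np.savez('wrist21.npz',**s)
cv2.imwrite('pics/w21c.png',cv2.resize(cv2.cvtColor(s['pixels'][60:260,170:400],cv2.COLOR_RGB2BGR),None,fx=3,fy=3,interpolation=cv2.INTER_NEAREST))
E
```

```text
cmd [ 0.5174 -0.2666  0.1498] [179.97  -0.   -10.11] meas [ 0.5074 -0.2824  0.1495] [ 1.7997e+02 -1.0000e-02 -1.0010e+01] t 32.65 F [ 0.7  0.3 -3.9] w 0.02 q [-0.61  0.16  1.34 -0.    1.64  1.14]
cmd [ 0.5074 -0.283   0.1498] [179.97  -0.   -10.11] meas [ 0.5074 -0.2824  0.1495] [ 1.7997e+02 -1.0000e-02 -1.0010e+01] t 32.65 F [ 0.7  0.3 -3.9] w 0.02 q [-0.61  0.16  1.34 -0.    1.64  1.14]
```

View pics/w21c.png

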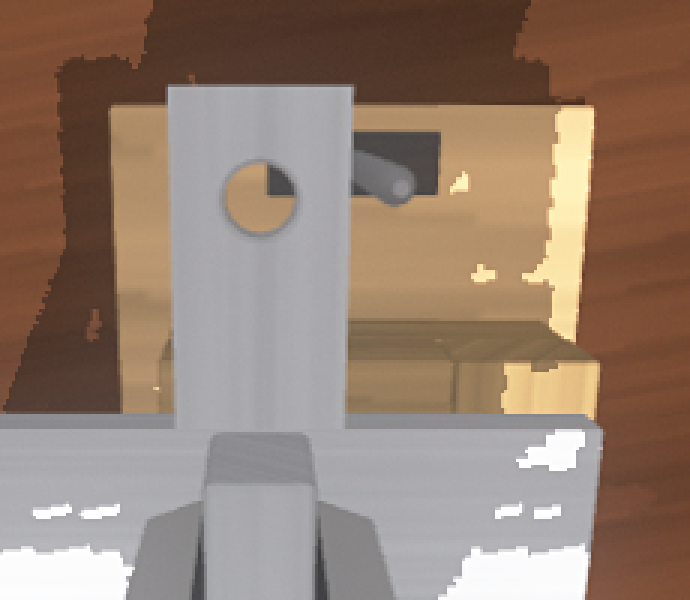

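```bash
cat > hole.py <<'E'
from h import *
import sys
s=load(sys.argv[1]); p,r=getcmd(); px=s['pixels']; T=toolcloud(s); W=cloud(s)
K=s['camera_matrix'];D=np.array([float(s['k1']),0,0,0]); Rm,t=ext(s); C=-Rm.T@t
def ray(uv):
    n=cv2.undistortPoints(np.array([[uv]],float),K,D)[0,0]; d=np.array([n[0],n[1],1.])@Rm; return r.inv().apply(C-p)*1000, r.inv().apply(d)
def hit_toolz(uv,z):
    o,d=ray(uv); return o+d*(z-o[2])/d[2]
# plate top plane from tongue pixels
m=(abs(T[...,1])<15)&(T[...,0]>35)&(T[...,0]<88)&(abs(T[...,2]+26)<8); Q=T[m]; k=np.linalg.lstsq(np.c_[Q[:,:2],np.ones(len(Q))],Q[:,2],rcond=None)[0]
print('tongue plane z %.1f at hole, slopes deg'%(k@[70,0,1]),np.degrees(k[:2]).round(2),len(Q))
m=(T[...,2]>-15)|((T[...,2]>-20)); roi=np.zeros(m.shape,np.uint8); roi[108:145,238:275]=1
mm=((T[...,2]>-22)&(roi>0)).astype(np.uint8); n,lab,st,ce=cv2.connectedComponentsWithStats(mm)
i=1+np.argmax(st[1:,4]); cs,_=cv2.findContours((lab==i).astype(np.uint8),cv2.RETR_EXTERNAL,cv2.CHAIN_APPROX_NONE)
el=cv2.fitEllipse(max(cs,key=len)); print('hole blob centroid',ce[i].round(2),st[i,4],'ellipse',el)
h=hit_toolz(ce[i],k@[70,0,1]); print('hole tool',h.round(2)); 
E
python3 hole.py wrist21
python3 - <<'E'
from h import *
s=load('wrist21'); p,r=getcmd(); W=cloud(s); T=toolcloud(s)
m=(W[...,2]>.10)&(W[...,2]<.15)&(T[...,1]>18)&(T[...,1]<50)&(abs(T[...,0]-70)<25)
for lo in range(100,145,8):
    q=m&(W[...,2]*1000>lo)&(W[...,2]*1000<=lo+8)
    if q.sum()>3: print(lo,q.sum(),'tool x,y pct',np.percentile(T[q][:,:2],[2,50,98],axis=0).round(1).tolist())
vs,us=np.nonzero(m&(W[...,2]>.128)); print(us.min(),us.max(),vs.min(),vs.max())
# stack top
f=(abs(W[...,2]-.079)<.006)&(T[...,0]<30)&(T[...,0]>-10)&(abs(T[...,1]-10)<80); print(f.sum()); q=T[f]
pts=[]
for b in np.arange(q[:,1].min()+5,q[:,1].max()-5,4):
    e=q[(q[:,1]>=b)&(q[:,1]<b+4)]
    if len(e)>8: pts.append((b+2,np.percentile(e[:,0],97)))
pts=np.array(pts); print(pts.round(1).tolist())
k=np.polyfit(pts[:,0],pts[:,1],1); print('stack front edge angle vs tool y',np.degrees(np.arctan(k[0])))
E
```

```text
tongue plane z -25.8 at hole, slopes deg [ 0.19 -0.13] 4424
hole blob centroid [256.58 126.06] 468 ellipse ((256.5858459472656, 126.06836700439453), (23.34178352355957, 23.775522232055664), 168.3885040283203)
hole tool [ 69.62  -0.36 -25.85]
100 19 tool x,y pct [[65.4, 26.7], [70.8, 27.9], [73.9, 31.4]]
108 12 tool x,y pct [[67.0, 26.8], [70.8, 27.3], [73.4, 30.0]]
116 21 tool x,y pct [[65.7, 26.7], [70.8, 27.6], [73.9, 31.4]]
124 100 tool x,y pct [[64.7, 27.2], [70.1, 30.0], [73.3, 35.7]]
132 49 tool x,y pct [[66.8, 29.2], [69.1, 31.3], [71.1, 34.0]]
297 307 116 127
1403
[[28.2, 13.5], [32.2, 13.5], [36.2, 13.5], [40.2, 13.6], [44.2, 13.7], [48.2, 13.7], [52.2, 13.6], [56.2, 13.6], [60.2, 13.6], [64.2, 13.4], [68.2, 13.5], [72.2, 13.7], [76.2, 13.5], [80.2, 13.7], [84.2, 13.7]]
stack front edge angle vs tool y 0.07192034933508959
```

Emit:
carry_out(deltas="0 10 0 0 0 0 1; -0.6 22 0 0 0 0 1; -0.6 32 0 0 0 0 1; -0.6 32 8 0 0 0 1; -0.6 32 16 0 0 0 1; -0.6 32 20 0 0 0 1; -0.6 32 20 0 0 0 1; -0.6 32 20 0 0 0 1")

```text
time: 33.37
tool_pos: [0.5003, -0.3141, 0.1284]
ee_rot: [-3.141, 0.002, -0.176]
wrist_force: [-0.1, -0.8, -4.6]
width: 0.0197
```

```bash
python3 - <<'E'
from h import *
applied([-.6,32,20,0,0,0])
s=robot.snapshot('wrist'); save(s,'wrist22'); np.savez('wrist22.npz',**s)
cv2.imwrite('pics/w22c.png',cv2.resize(cv2.cvtColor(s['pixels'][85:205,190:330],cv2.COLOR_RGB2BGR),None,fx=5,fy=5,interpolation=cv2.INTER_NEAREST))
T=toolcloud(s); W=cloud(s)
m=(abs(T[...,0]-69.6)<8)&(abs(T[...,1])<8)&(W[...,2]>.11)&(T[...,2]>-20); print(m.sum(), np.percentile(T[m],[2,50,98],axis=0).round(1))
E
```

```text
cmd [ 0.5012 -0.3145  0.1298] [179.97  -0.   -10.11] meas [ 0.5003 -0.3141  0.1284] [-1.7996e+02  9.0000e-02 -1.0090e+01] t 33.37 F [-0.1 -0.8 -4.6] w 0.0197 q [-0.66  0.19  1.35 -0.    1.6   1.09]
218 [[ 61.9  -6.5 -18.6]
 [ 69.2  -0.1  -1.4]
 [ 73.4   5.9   5.5]]
```

View pics/w22c.png

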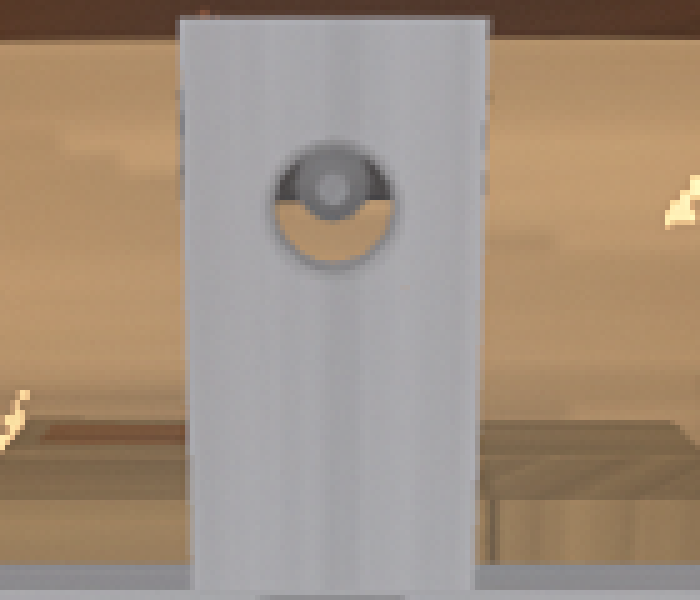

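```bash
cat >> hole.py <<'E'
if len(sys.argv)>2:
    u,v,z=map(float,sys.argv[2:5]); print('pt',hit_toolz((u,v),z).round(2))
E
python3 hole.py wrist22 256.3 122.6 -5.2
```

```text
tongue plane z -24.7 at hole, slopes deg [ 0.33 -0.16] 4454
hole blob centroid [256.53 126.19] 474 ellipse ((256.526611328125, 126.19060516357422), (23.465269088745117, 23.98115348815918), 3.8961832523345947)
hole tool [ 68.7    0.23 -24.66]
pt [69.22  0.11 -5.2 ]
```

Emit:
carry_out(deltas="0.3 0 4 0 0 0 1; 0.3 0 9 0 0 0 1; 0.3 0 14 0 0 0 1; 0.3 0 20 0 0 0 1; 0.3 0 26 0 0 0 1; 0.3 0 32 0 0 0 1; 0.3 0 36 0 0 0 1; 0.3 0 36 0 0 0 1")

```text
time: 34.08
tool_pos: [0.5002, -0.3142, 0.0917]
ee_rot: [-3.141, 0.003, -0.176]
wrist_force: [0.5, 0.3, -3.8]
width: 0.0198
```

```bash
python3 - <<'E'
from h import *
applied([.3,0,36,0,0,0])
s=robot.snapshot('wrist'); save(s,'wrist23'); np.savez('wrist23.npz',**s)
cv2.imwrite('pics/w23c.png',cv2.resize(cv2.cvtColor(s['pixels'][65:205,190:330],cv2.COLOR_RGB2BGR),None,fx=4,fy=4,interpolation=cv2.INTER_NEAREST))
print(robot.get_obs()['wrist_torque'])
E
```

```text
cmd [ 0.5015 -0.3145  0.0938] [179.97  -0.   -10.11] meas [ 0.5002 -0.3142  0.0917] [-1.7995e+02  1.5000e-01 -1.0110e+01] t 34.08 F [ 0.5  0.3 -3.8] w 0.0198 q [-0.66  0.21  1.4  -0.    1.54  1.09]
[0.02651922 0.0029462  0.01826388]
```

View pics/w23c.png

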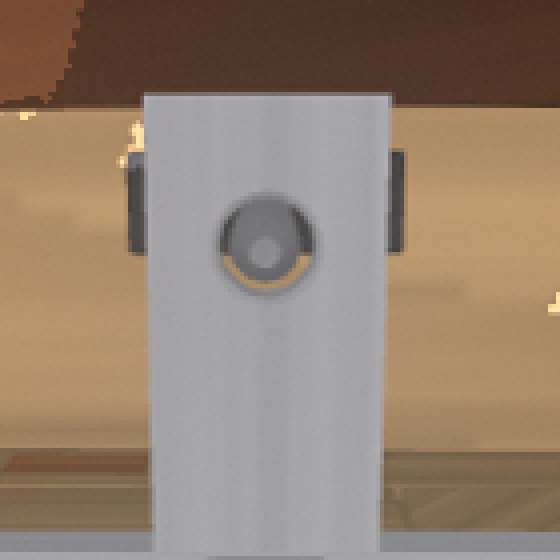

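```bash
python3 hole.py wrist23 256.0 127.8 -41.2 
```

```text
tongue plane z -24.1 at hole, slopes deg [ 0.   -0.01] 4580
hole blob centroid [257.22 127.45] 204 ellipse ((256.59942626953125, 126.3145980834961), (23.54231071472168, 24.10781478881836), 166.4568328857422)
hole tool [ 67.66   0.76 -24.08]
pt [ 69.05   0.08 -41.2 ]
```

Emit:
carry_out(deltas="0.5 0 3 0 0 0 1; 0.5 0 7 0 0 0 1; 0.5 0 11 0 0 0 1; 0.5 0 15 0 0 0 1; 0.5 0 19 0 0 0 1; 0.5 0 22 0 0 0 1; 0.5 0 22 0 0 0 1; 0.5 0 22 0 0 0 1")

```text
time: 34.8
tool_pos: [0.5013, -0.3148, 0.0712]
ee_rot: [3.141, 0.0, -0.176]
wrist_force: [-0.0, -0.7, -4.2]
width: 0.0196
```

```bash
python3 - <<'E'
from h import *
applied([.5,0,22,0,0,0])
s=robot.snapshot('wrist'); save(s,'wrist24'); np.savez('wrist24.npz',**s)
T=toolcloud(s);W=cloud(s)
m=(abs(T[...,1])<15)&(T[...,0]>35)&(T[...,0]<60)&(abs(T[...,2]+26)<8); print('plate top z',np.median(W[m][:,2]))
m=(abs(T[...,1])<65)&(abs(T[...,1])>22)&(T[...,0]>5)&(T[...,0]<22)&(abs(T[...,2]+26)<8); Q=T[m]; print(np.median(W[m][:,2]),len(Q))
for sg in (1,-1):
    q=W[m&(np.sign(T[...,1])==sg)]; print(sg,np.median(q[:,2]))
E
```

```text
cmd [ 0.502  -0.3146  0.0718] [179.97  -0.   -10.11] meas [ 0.5013 -0.3148  0.0712] [ 1.7998e+02  3.0000e-02 -1.0110e+01] t 34.8 F [-0.  -0.7 -4.2] w 0.0196 q [-0.66  0.22  1.43 -0.    1.49  1.09]
plate top z 0.09734611450787399
0.09751837227273923 3587
1 0.09760805988178743
-1 0.09744535784403911
```

Emit:
carry_out(deltas="0 0 1 0 0 0 1; 0 0 2 0 0 0 1; 0 0 3 0 0 0 1; 0 0 4 0 0 0 1; 0 0 5 0 0 0 1; 0 0 5.5 0 0 0 1; 0 0 6 0 0 0 1; 0 0 6 0 0 0 1")

```text
time: 35.52
tool_pos: [0.5014, -0.3148, 0.0653]
ee_rot: [3.141, 0.0, -0.176]
wrist_force: [0.5, -0.3, -4.7]
width: 0.0197
```

Emit:
carry_out(deltas="0 0 0.3 0 0 0 1; 0 0 0.6 0 0 0 1; 0 0 0.9 0 0 0 1; 0 0 1 0 0 0 1; 0 0 1 0 0 0 1; 0 0 1 0 0 0 1; 0 0 1 0 0 0 1; 0 0 1 0 0 0 1")

```text
time: 36.18
tool_pos: [0.5015, -0.3149, 0.0645]
ee_rot: [3.141, -0.0, -0.176]
wrist_force: [0.8, 0.2, -5.0]
width: 0.0196
```

```bash
python3 - <<'E'
from h import *
applied([0,0,6,0,0,0]);applied([0,0,1,0,0,0])
s=robot.snapshot('wrist'); save(s,'wrist25'); np.savez('wrist25.npz',**s)
T=toolcloud(s);W=cloud(s)
m=(abs(T[...,1])<15)&(T[...,0]>35)&(T[...,0]<60)&(abs(T[...,2]+26)<8); print('plate top z',np.median(W[m][:,2]))
m=(abs(T[...,1])<65)&(abs(T[...,1])>22)&(T[...,0]>5)&(T[...,0]<22)&(abs(T[...,2]+26)<8); Q=T[m]; print(np.median(W[m][:,2]),len(Q))
print(robot.get_obs()['wrist_torque'])
s=robot.snapshot('scene'); save(s,'scene25'); np.savez('scene25.npz',**s)
cv2.imwrite('pics/scene25c.png',cv2.resize(cv2.cvtColor(s['pixels'][120:210,160:270],cv2.COLOR_RGB2BGR),None,fx=6,fy=6,interpolation=cv2.INTER_CUBIC))
E
```

```text
cmd [ 0.502  -0.3146  0.0658] [179.97  -0.   -10.11] meas [ 0.5015 -0.3149  0.0645] [ 1.7997e+02 -1.0000e-02 -1.0110e+01] t 36.18 F [ 0.8  0.2 -5. ] w 0.0196 q [-0.66  0.23  1.43 -0.    1.48  1.09]
cmd [ 0.502  -0.3146  0.0648] [179.97  -0.   -10.11] meas [ 0.5015 -0.3149  0.0645] [ 1.7997e+02 -1.0000e-02 -1.0110e+01] t 36.18 F [ 0.8  0.2 -5. ] w 0.0196 q [-0.66  0.23  1.43 -0.    1.48  1.09]
plate top z 0.09082373613234557
0.09093558446046579 3594
[0.00880959 0.0423962  0.01048173]
```

View pics/scene25c.png

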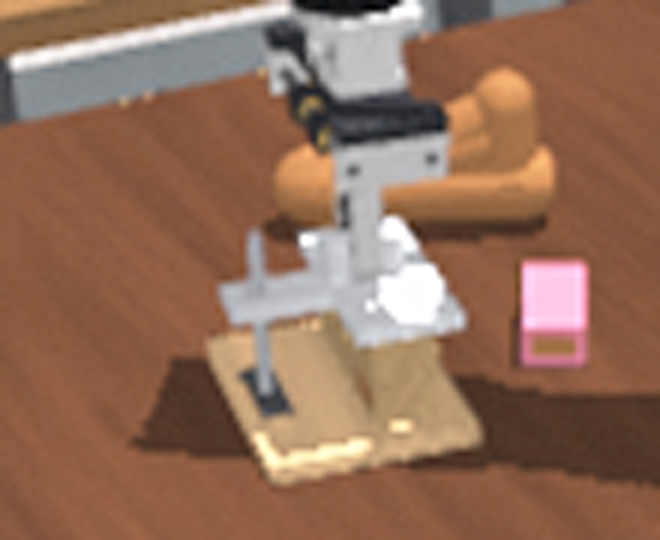

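Emit:
carry_out(deltas="0 0 0.2 0 0 0 1; 0 0 0.4 0 0 0 1; 0 0 0.6 0 0 0 1; 0 0 0.8 0 0 0 1; 0 0 0.8 0 0 0 1; 0 0 0.8 0 0 0 1; 0 0 0.8 0 0 0 1; 0 0 0.8 0 0 0 1")

```text
time: 36.95
tool_pos: [0.5017, -0.315, 0.0643]
ee_rot: [3.141, -0.001, -0.176]
wrist_force: [-0.4, 0.7, 1.0]
width: 0.0196
```

```bash
python3 - <<'E'
from h import *
applied([0,0,.8,0,0,0])
s=robot.snapshot('wrist'); np.savez('wrist26.npz',**s)
T=toolcloud(s);W=cloud(s)
m=(abs(T[...,1])<65)&(abs(T[...,1])>22)&(T[...,0]>5)&(T[...,0]<22)&(abs(T[...,2]+26)<8); print(np.median(W[m][:,2]))
E
```

```text
cmd [ 0.502  -0.3146  0.064 ] [179.97  -0.   -10.11] meas [ 0.5017 -0.315   0.0643] [ 1.7995e+02 -4.0000e-02 -1.0110e+01] t 36.95 F [-0.4  0.7  1. ] w 0.0196 q [-0.66  0.23  1.44 -0.    1.48  1.09]
0.0907332121883935
```

Emit:
carry_out(deltas="0 0 0 0 0 0 0.6; 0 0 0 0 0 0 0.6; 0 0 0 0 0 0 0.6; 0 0 0 0 0 0 0.55; 0 0 -3 0 0 0 0.55; 0 0 -12 0 0 0 0.55; 0 0 -30 0 0 0 0.55; 0 0 -55 0 0 0 0.55")

```text
time: 37.67
tool_pos: [0.5003, -0.314, 0.1176]
ee_rot: [-3.14, 0.004, -0.176]
wrist_force: [-0.4, -0.4, 0.8]
width: 0.0421
```

Emit:
carry_out(deltas="0 0 -35 0 0 0 0.5; -10 0 -60 0 0 0 0.5; -20 0 -80 0 0 0 0.5; -20 0 -80 0 0 0 0.5; -20 0 -80 0 0 0 0.5; -20 0 -80 0 0 0 0.5; -20 0 -80 0 0 0 0.5; -20 0 -80 0 0 0 0.5")

```text
time: 38.33
tool_pos: [0.4813, -0.3107, 0.1962]
ee_rot: [-3.14, 0.004, -0.176]
wrist_force: [-0.7, 0.1, 0.5]
width: 0.0465
```

```bash
python3 - <<'E'
from h import *
applied([0,0,-55,0,0,0]); applied([-20,0,-80,0,0,0])
for n in ('wrist','scene','top'):
    s=robot.snapshot(n); save(s,n+'27'); np.savez(n+'27.npz',**s)
s=load('scene27')
cv2.imwrite('pics/scene27c.png',cv2.resize(cv2.cvtColor(s['pixels'][120:210,160:270],cv2.COLOR_RGB2BGR),None,fx=6,fy=6,interpolation=cv2.INTER_CUBIC))
s=load('wrist27'); W=cloud(s); Z=W[...,2]
m=(np.hypot(W[...,0]-.51,W[...,1]+.316)<.1)&(Z>.084)&(Z<.097); Q=W[m]*1000
k=np.linalg.lstsq(np.c_[Q[:,:2]-[500,-316],np.ones(len(Q))],Q[:,2],rcond=None)[0]; print('plate top',k[2].round(1),'slopes deg',np.degrees(k[:2]).round(2))
E
```

```text
cmd [ 0.502  -0.3146  0.119 ] [179.97  -0.   -10.11] meas [ 0.4813 -0.3107  0.1962] [-179.91    0.21  -10.09] t 38.33 F [-0.7  0.1  0.5] w 0.0465 q [-0.67  0.14  1.27 -0.    1.73  1.08]
cmd [ 0.4823 -0.3111  0.199 ] [179.97  -0.   -10.11] meas [ 0.4813 -0.3107  0.1962] [-179.91    0.21  -10.09] t 38.33 F [-0.7  0.1  0.5] w 0.0465 q [-0.67  0.14  1.27 -0.    1.73  1.08]
plate top 90.7 slopes deg [-0.11 -0.03]
```

View pics/wrist27.png

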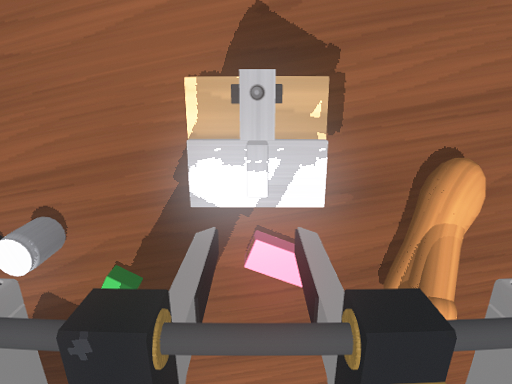

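View pics/scene27c.png

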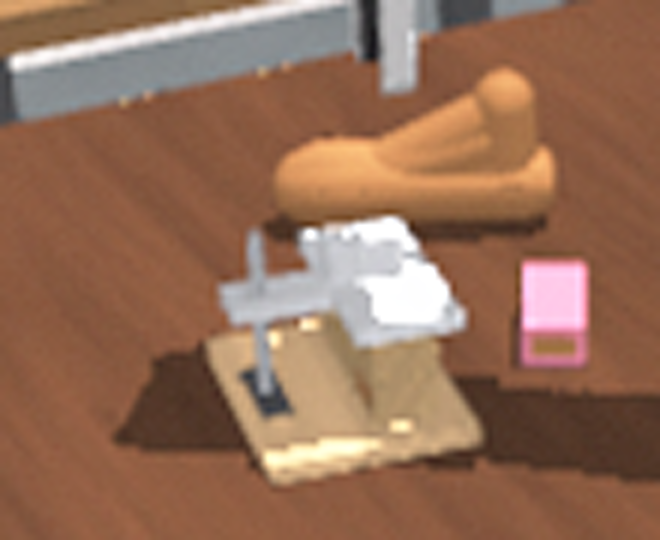

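View pics/top27.png

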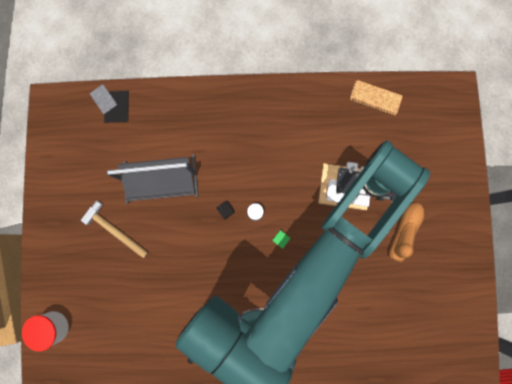

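```bash
python3 - <<'E'
from h import *
print(robot.close_job())
E
```

```text
the job is handed in; nothing more can be done
None
```

The stack is built and held down, and the job was handed in at about 38 s of the 72 s. No look from the side was taken after the plate went on, so the joints were last checked before it was laid.

**What I did:**
- Laid the bench short block against the free end of the long block.
- Laid the tray's long block across that joint, then the tray's short block beside it.
- Slid the plate over the rod and lowered it in small steps. At the last step the wrist reading went from -5 N to +1 N, so the plate's weight was on the stack before I let go.

**Last checks (wrist camera):**

| Check | Result |
|---|---|
| Joints, both courses | about 1 to 1.5 mm |
| +y end (free end), upper against lower course | flush to about 0.2 mm |
| -y end (laid block), upper against lower course | flush to about 1 mm, estimated rather than seen directly |
| Top of upper course | 78.7 mm above the bench (79 expected), level |
| Top of plate | 90.7 mm (91 expected), within 0.1° of level |
| Plate against the row | square to about 0.1°, checked before lowering |
| Rod through the hole | yes |
| Gripper | open and clear of everything |

I did not approach the tin, heel, last, hammer or the two look-alikes; the final overhead picture shows no sign that any of them moved.

**What failed or disagreed:**
- **First grasp:** it closed above the bench block without touching it, because the fingertips sit about 32 mm behind the reported TCP. I allowed for that offset from then on.
- **Cameras:** the scene camera was 3 to 5 mm out from the other two, so I relied on the wrist camera.

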